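# Balance the detector boom on the knife edge and mark its balance point

## Task

Find and mark the balance point of the detector boom, so that its post clamp can be fitted there later. Slide the boom along the knife edge of the balancing stand, without lifting it off, until it balances level by itself, clear of both rests; then set the orange saddle marker upright astride the bar, directly above the knife edge. Leave the boom balanced level with the marker on it, and nothing around them disturbed.

Things in the scene. Friction and masses are not known exactly. Their poses are not given: they have to be found in the camera images.
- boom: Detector boom lying across the knife edge: flat aluminium bar 306 mm long with its black end caps, 20 mm wide, 8 mm thick, 0.45 kg in all. Origin: mid-length, centre of its underside; x along the bar to the sensor end, z up. The clamps near its ends are 22 mm long and stand 5 mm over the bar's top. Its balance point lies within 15 mm of mid-length; it starts pushed too far to the sensor side, that side down.
- sensor: Black power sensor puck, 48 mm across, hung below the boom at x = +120 mm of the boom's frame; it reaches 94 mm below the bar's underside. Its mass differs each time, so the balance point must be found by trying: the boom starts 15 to 55 mm out of balance, tipped by about 0.14 rad onto its rest.
- counterweight (a joint): Place of the brass counterweight (33 mm across, hung near the boom's other end, reaching 86 mm below the bar's underside): it is clamped at x = -124 mm plus this value (m) of the boom's frame. It differs each time and stays put.
- boom_sensor_end (a point): Middle of the end face of the bar at the sensor end (boom's x = +153 mm, half-way up the bar). The black cap there, 22 mm wide, 10 mm high, is the place to push: 2 to 5 N slides the boom. A finger that touches the boom holds its tilt by friction; how it balances shows about 1.5 s after it is let go.
- boom_weight_end (a point): Same at the counterweight end (boom's x = -153 mm). The boom's mass hangs some 50 mm below the edge, so its balance is stable: let go, it tilts by about 0.02 rad for each mm that it is out of balance (low side towards the end that must be pushed), until it lies on a rest (at 0.14 rad).
- knife_edge (a point): Middle of the stand's knife edge, 155 mm above the bench: a steel ridge with a 5 mm wide crest, 28 mm long, that rocks with the boom on a damped pivot pin at the crest; this point does not move. Axes: x along the boom's way of sliding, to the sensor end; y along the edge, across the boom; z up.
- stand: Balancing stand, fixed, with a grey base 150 x 96 x 18 mm; origin under the base's centre, axes as the knife edge's. 46 mm either side of the edge a fork holds the boom straight: a rest 7 mm below the edge, between prongs 25 mm apart that rise 9 mm above the edge (1 mm over the level bar's top).
- marker_grip (a point): Grip point of the orange saddle marker (20 g), 34 mm above its feet, in an upright handle 12 mm (x) by 13 mm (y) that reaches from 11 to 51 mm. Below it a roof plate 18 mm (x) by 31 mm (y) on two legs; y from leg to leg, z up, both sides alike. Gap between legs 25 mm, 7 mm deep: astride the bar, y across it, the roof lies on the bar's top, this point 35 mm above the bar's underside.
- beaker_dye: Bystander: 79 mm high clear beaker with yellow dye, origin at its underside.
- vial: Bystander: glass sample vial with white cap, 27 mm across, 57 mm high, origin at its underside.
- lens_tube: Bystander: black lens tube, 30 mm across, 25 mm high, origin at its underside.
- tape: Bystander: yellow roll of masking tape lying flat, 61 mm across, 18 mm high, origin at its underside.

How it is judged:
On the way:
1. the boom, still unmarked, balances level on the knife edge with nothing touching it but the stand (angle between boom's own z axis and vertical below 0.08 rad and z of knife_edge in the frame of boom between -0.003 and 0.003 m and contact force between boom and the fingers below 0.05 N and contact force between boom and the arm below 0.05 N and distance between marker_grip and knife_edge above 0.1 m), for 0.5 s.
At the end, for the whole second after the job is handed in: The boom lies balanced on the knife edge by itself, level within 0.08 rad (so clear of both rests), and the marker sits astride its bar with the roof on the bar's top, upright within 0.12 rad, within 5 mm of directly above the knife edge measured along the bar; both are let go and at rest (angle between boom's own z axis and vertical below 0.08 rad and z of knife_edge in the frame of boom between -0.003 and 0.003 m and contact force between each of boom, marker and the fingers below 0.05 N and contact force between boom and the arm below 0.05 N and x of marker_grip in the frame of knife_edge between -0.005 and 0.005 m and z of marker_grip in the frame of boom between 0.032 and 0.038 m and angle between marker_grip's own z axis and vertical below 0.12 rad and linear speed of each of boom, marker below 0.02 m/s); the robot touches nothing.
It fails at once if the boom is lifted off the knife edge or drops from it (height (world z) of boom above 0.18 m or height (world z) of boom below 0.125 m).
It fails at once if a bystander is moved by more than 30 mm (distance of any of beaker_dye, vial, lens_tube, tape from where it was at the start of the episode above 0.03 m).
It also fails if it takes over 72 s, if anything falls off the work surface, if the arm or the gripper's body presses on something with over 40 N, if the wrist force passes 120 N, or if a joint passes its speed limit or range.

## Robot

A 6-joint arm with a two-finger parallel gripper is mounted at the origin on a cart in front of the work surface, level with it; the furniture and walls round the work are solid. World frame = base frame: x ahead of the robot, y to its left, z up, the work surface at z = 0. Lengths are in m, angles in rad, forces in N, time in s.
With the tool pointing down it reaches from about 0.225 to 0.875 m from the base axis. Payload 3.4 kg.
Tool frame: the origin (TCP) lies midway between the tips of the shut fingers; the grasp point (between the pads) lies 19 mm behind it (manip.grip_point_offset is the distance from the TCP to the grasp point, in m); x points along the fingers, y is the direction in which the jaws open and shut, and the axes are right-handed (so a half turn about x gives the same grasp; the last joint's range is limited). The gripper opens to 85 mm and grips with 20 to 120 N. Pads are 22 mm wide; open, the fingers measure 114 mm over their backs; the gripper's body (76 mm by 85 mm) begins 54 mm behind the grasp point. The pads swing forward as they close: fully open they stand 13 mm farther back than shut.
Start: joints at [1.006, 0.276, 1.505, -0, 1.361, -0.121], TCP at [0.247, 0.519, 0.201] pointing down, gripper open.
Joint ranges: [-2.89, 2.89], [-0.75, 2.08], [0.22, 2.7], [-1.18, 4.32], [0.11, 2.71], [-2.7, 2.7]. Speed limits (rad/s): [2.57, 2.57, 3.14, 3.14, 3.14, 3.14].

## Interface

Orientations are given as a unit quaternion [w, x, y, z].
In Python, from rig import manip gives the robot as it stands.
- The arm moves only by the shell command python3 -m crank 'ROWS' [FORCE]. ROWS is a JSON object of lists of equal length, an entry for each row: "grip": the opening, from 0 (shut) to 1 (fully open); "slide": the shift along the world's x, y, z in cm, a list of three; "roll": the turn about the world's z in degrees. In form: {"grip": [grip, ...], "slide": [[dx, dy, dz], ...], "roll": [roll, ...]}. A call has 1 to 20 rows; each row is the pose to reach, as a shift and turn from the pose commanded when the call began; what a row does not reach only later rows make up. A row lasts 1/10 s, in which the tool goes at most 50 mm and 8.59 degrees, less where a joint would pass 70% of its speed; a pose out of reach is approached as far as the arm can. A call with a gripper value outside its range is refused whole. The fingers move at their own pace and stop on an object; FORCE is the grip in N (left out, the last holds). Time passes only in rows, so rows that repeat a pose let the fingers close. It gives the time, the measured TCP pose, the force and the opening at its end, in the units of the state.
- manip.get_state(): the state, without advancing time (a new reading comes with each control period).
- manip.get_image(name): name is "side" or "top" or "wrist"; returns a dict with "frame" (384x512x3 uint8, red, green, blue), "K" (3x3 intrinsics, pixels), "R" (3x3) and "t" (3): a world point X has camera coordinates R X + t. Camera axes: x right, y down, z forward; pixel columns grow to the right and rows downward; lengths in m; the calibration is good to about 2 mm. A picture is of the moment at which its call begins. There is no depth.
- manip.sign_off(): hands the job in, once; it reports no verdict.
The state is a dict: "clock": time; "qpos": joint angles; "qd": joint speeds; "effort": joint torques, N m; "position": TCP position; "ee_rot": TCP orientation; "contact_force": force on the tool from outside, world axes, zero at the start; "moment": the same for the moment, N m; "width": finger opening in m.
Only numpy, scipy, OpenCV 4.12 (cv2) and the standard library are available. Lean on these libraries where they do the work, as an engineer would, in place of code of your own. Each camera call takes 0.05 s, during which the arm holds its last target. There are 200 camera calls.

## Working session

There is one attempt and no reset: what is moved stays moved. The work goes in short steps, Python scripts to look and compute and a shell command to move; the robot and the scene stay as the last step left them, time stands still between calls to the robot, and variables do not carry over. Pictures are saved under pics/ and viewed, on a budget of 10 in all, crops included, one or two more only if the job needs it, and the job is handed in when it is done.

```bash
ls; mkdir -p pics
cat > h.py <<'E'
import numpy as np,cv2
from rig import manip
def snap(n,f=None):
    d=manip.get_image(n)
    if f: cv2.imwrite('pics/'+f,d['frame'][:,:,::-1])
    return d
def ray(d,u,v):
    R=np.array(d['R']);t=np.array(d['t']);K=np.array(d['K'])
    return -R.T@t, R.T@np.linalg.inv(K)@np.array([u,v,1.])
def onz(d,u,v,z):
    c,r=ray(d,u,v); return c+r*(z-c[2])/r[2]
def proj(d,X):
    p=np.array(d['K'])@(np.array(d['R'])@np.array(X)+np.array(d['t'])); return p[:2]/p[2]
E
python3 - <<'E'
from h import *
a=snap('side','s0.png');b=snap('top','t0.png')
for d in(a,b):
    print(np.round(-np.array(d['R']).T@np.array(d['t']),3),np.round(d['R'],2).tolist(),d['K'][0][0])
cv2.imwrite('pics/st0.png',cv2.resize(np.vstack([a['frame'],b['frame']])[:,:,::-1],(400,600)) )
s=manip.get_state();print(s)
E
```

```text
pics
[-0.012 -1.006  0.985] [[0.82, -0.57, -0.02], [-0.38, -0.51, -0.77], [0.43, 0.64, -0.64]] 444.13177203126054
[ 0.447 -0.121  1.427] [[0.03, -1.0, 0.01], [-1.0, -0.03, -0.09], [0.09, -0.01, -1.0]] 368.4751761712839
{'clock': 0.1, 'qpos': array([ 1.00600571e+00,  2.76543071e-01,  1.50601239e+00,  4.15314586e-05,
        1.36071711e+00, -1.21029629e-01]), 'qd': array([-0.00108786,  0.0001294 , -0.0036823 , -0.00093215, -0.00180463,
        0.00176648]), 'effort': array([ 3.01031709e-03, -4.17698872e+01, -2.46407479e+01, -2.17017555e-04,
        5.78590902e-03,  5.62965312e-06]), 'position': array([0.24659131, 0.5188559 , 0.19991748]), 'ee_rot': array([ 0.68955816,  0.15505744,  0.6899846 , -0.15616651]), 'contact_force': array([-0.38674199,  0.54061696, -0.13129973]), 'moment': array([-0.01615501, -0.05158589,  0.0067236 ]), 'width': 0.08534311271072542}
```

View pics/s0.png

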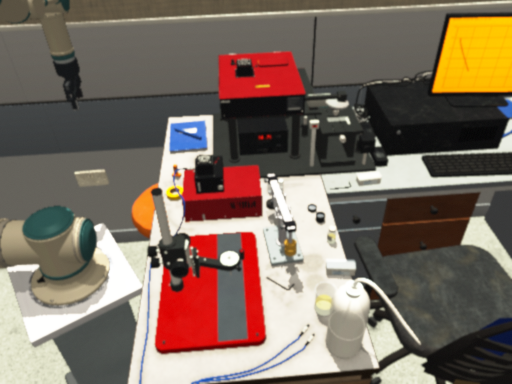

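View pics/t0.png

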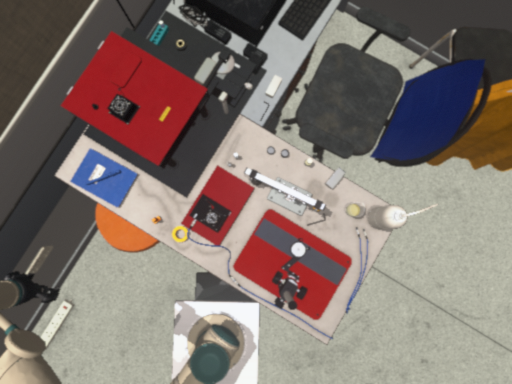

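Side view: the boom runs from (270,178) to (292,255) with the brass weight at the near end. Top view: the boom runs (248,172)–(325,210), and the orange marker is at about (157,219). Next, enlarged crops.

Run:
```python
from h import *
s=cv2.imread('pics/s0.png');t=cv2.imread('pics/t0.png')
A=cv2.resize(s[155:275,235:345],(440,480),interpolation=cv2.INTER_CUBIC) #x4
B=cv2.resize(t[140:240,140:340][:, :],(800,400),interpolation=cv2.INTER_CUBIC) #x4
C=cv2.resize(s[155:205,155:200],(180,200),interpolation=cv2.INTER_CUBIC)
o=np.zeros((600,800,3),np.uint8)
o[:400,:]=B
o2=cv2.resize(s[165:275,160:360],(364,200),interpolation=cv2.INTER_CUBIC)
o[400:,:364]=o2; o[400:,370:550]=C
cv2.imwrite('pics/c0.png',o)
A2=cv2.resize(s[160:270,250:350],(545,600),interpolation=cv2.INTER_CUBIC)
cv2.imwrite('pics/c1.png',A2)
for n,i in(('s',s),('t',t)):
    h=cv2.cvtColor(i,cv2.COLOR_BGR2HSV)
    m=cv2.inRange(h,(6,150,120),(20,255,255))
    k,l,st,ce=cv2.connectedComponentsWithStats(m)
    for j in range(1,k):
        if st[j,4]>6: print(n,st[j],ce[j].round(1))
```

```text
s [432  16  80  77 387] [463.7  60. ]
s [460  38   9  33  66] [463.4  55.1]
s [255  84  15   4  54] [262.5  85.6]
s [174 165   2   4   7] [174.4 166.3]
s [176 173   5   4  14] [177.7 174.4]
s [132 184  26  52 798] [143.8 210.7]
s [181 186   3   9  10] [182.5 190.4]
s [284 240  11  15 113] [289.9 247.2]
t [487  79  25  24 359] [499.8  90.6]
t [474  89   9  19  74] [477.8  96.9]
t [158 106  13  16  58] [164.2 113.7]
t [499 107   3   3   7] [500.3 108. ]
t [474 118   9   8  27] [478.6 121.5]
t [471 162   6   7  11] [473.1 165.1]
t [  95  204   63   48 1493] [121.2 231.4]
t [153 217   8   6  31] [156.2 219.4]
```

View pics/c0.png

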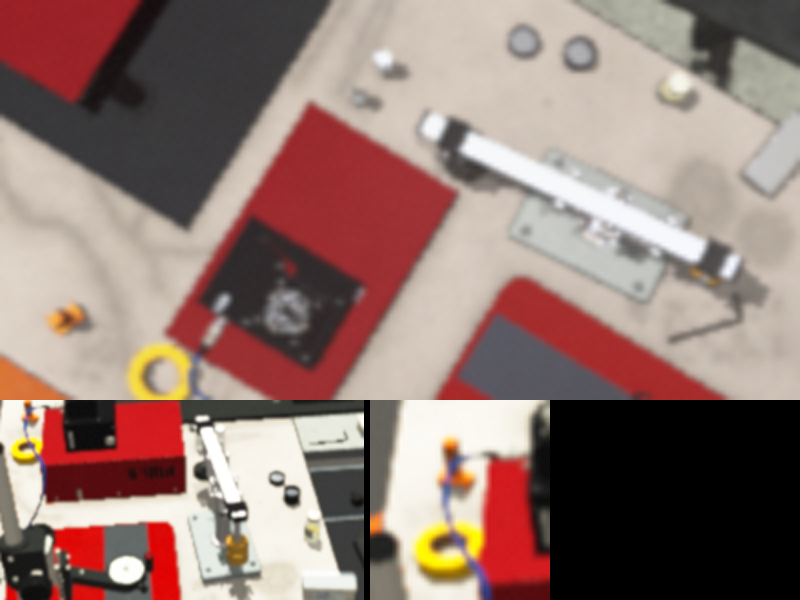

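View pics/c1.png

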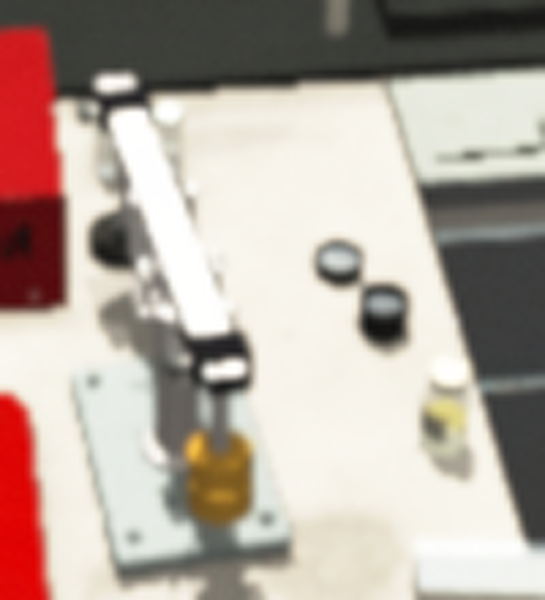

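Top crop (x4): sensor-end tip at about (422,121), weight-end tip (738,267), stand base corners (547,150), (690,212), (645,301), (511,233), and marker (68,318). The side crop shows the same ends at (115,77) and (222,378), with the sensor end at the far side.

```bash
cat >> h.py <<'E'
def tri(l):
    A=np.zeros((3,3));b=np.zeros(3)
    for d,u,v in l:
        c,r=ray(d,u,v); r=r/np.linalg.norm(r);P=np.eye(3)-np.outer(r,r);A+=P;b+=P@c
    return np.linalg.solve(A,b)
E
python3 - <<'E'
from h import *
np.set_printoptions(precision=4,suppress=True)
a=snap('side');b=snap('top')
T=lambda x,y:(b,140+x/4,140+y/4); S=lambda x,y:(a,250+x/5.45,160+y/5.45)
s=tri([T(422,121),S(115,77)]);w=tri([T(738,267),S(222,378)])
print('sensor end',s,'weight end',w,np.linalg.norm(s-w), 'tilt',(w-s)[2]/.306,'yaw',np.degrees(np.arctan2(*(s-w)[1::-1])))
c=[onz(b,140+x/4,140+y/4,.018) for x,y in((547,150),(690,212),(645,301),(511,233))]
print('base',np.mean(c,0),[np.linalg.norm(c[i]-c[i-1]) for i in range(4)])
c=[onz(a,250+x/5.45,160+y/5.45,.018) for x,y in((76,375),(120,568),(290,545))]
print('base side',(c[0]+c[2])/2,np.degrees(np.arctan2(*(c[0]-c[1])[1::-1])),np.linalg.norm(c[0]-c[1]))
print('marker',onz(b,140+68/4,140+318/4,.02), tri([T(68,318),(a,155+455/4-370/4,155+(470-400)/4)]))
d=snap('wrist');print('wrist cam',-d['R'].T@d['t']-manip.get_state()['position'],d['R'],d['K'][0][0])
E
```

```text
sensor end [ 0.6342 -0.0975  0.1323] weight end [ 0.5065 -0.368   0.1785] 0.3026907893550284 tilt 0.15109154708256414 yaw 64.72859244170309
base [ 0.5536 -0.266   0.018 ] [np.float64(0.08744291196530307), np.float64(0.14969917213029965), np.float64(0.09615649139971577), np.float64(0.14350410776365932)]
base side [ 0.5513 -0.2749  0.018 ] 63.98111502171702 0.14566698004995718
marker [0.4506 0.2362 0.02  ] [0.4516 0.2365 0.0172]
wrist cam [-0.0737  0.0357  0.1727] [[ 0.43    0.9028 -0.    ]
 [ 0.856  -0.4077  0.3178]
 [ 0.2869 -0.1366 -0.9482]] 272.71190520198763
```

```bash
python3 -m crank '{"grip":[0,0,0,0,0,0,0,0,0,0],"slide":[[0,0,5],[14,-25,10],[14,-25,10],[14,-25,10],[14,-25,10],[14,-25,10],[14,-25,10],[14,-25,10],[14,-25,10],[14,-25,10]],"roll":[0,0,0,0,0,0,0,0,0,0]}' 30
python3 - <<'E'
from h import *
d=snap('wrist','w1.png');print(manip.get_state()['position'],proj(d,[.451,.236,.02]))
import pickle;pickle.dump(d,open('w1.pkl','wb'))
E
```

```text
clock: 1.25
position: [0.3862, 0.27, 0.3004]
ee_rot: [0.689, 0.155, 0.69, -0.155]
contact_force: [-0.6, 0.2, 0.7]
width: -0.0003
[0.38608651 0.27026788 0.30034661] [252.63549395 192.88270973]
```

View pics/w1.png

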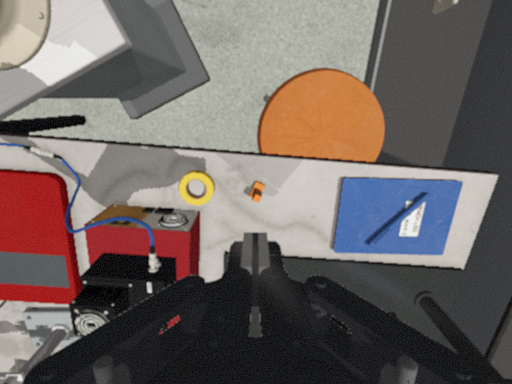

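The marker is at (257,191), near where I predicted it. Next I go to the sensor end.

```bash
python3 -m crank '{"grip":[0,0,0,0,0,0,0,0,0,0,0,0,0,0,0,0,0],"slide":[[4,-5,3],[27,-32.5,3],[27,-32.5,3],[27,-32.5,3],[27,-32.5,3],[27,-32.5,3],[27,-32.5,3],[27,-32.5,3],[27,-32.5,3],[27,-32.5,3],[27,-32.5,3],[27,-32.5,-5],[27,-32.5,-10],[27,-32.5,-14],[27,-32.5,-18],[27,-32.5,-18],[27,-32.5,-18]],"roll":[0,0,0,0,0,0,0,0,0,0,0,0,0,0,0,0,0]}'
python3 - <<'E'
from h import *
a=snap('side');b=snap('top');d=snap('wrist')
s=a['frame'][160:270,250:350];t=b['frame'][160:225,235:335]
o=np.zeros((600,800,3),np.uint8)
o[:440,:400]=cv2.resize(s,(400,440),interpolation=cv2.INTER_CUBIC)
o[:260,400:]=cv2.resize(t,(400,260),interpolation=cv2.INTER_CUBIC)
o[300:600,400:]=cv2.resize(d['frame'],(400,300))
cv2.imwrite('pics/c2.png',o[:,:,::-1])
E
```

```text
clock: 3.0
position: [0.6555, -0.0537, 0.1198]
ee_rot: [0.689, 0.155, 0.691, -0.155]
contact_force: [-0.2, -0.5, 0.4]
width: 0.0002
```

View pics/c2.png

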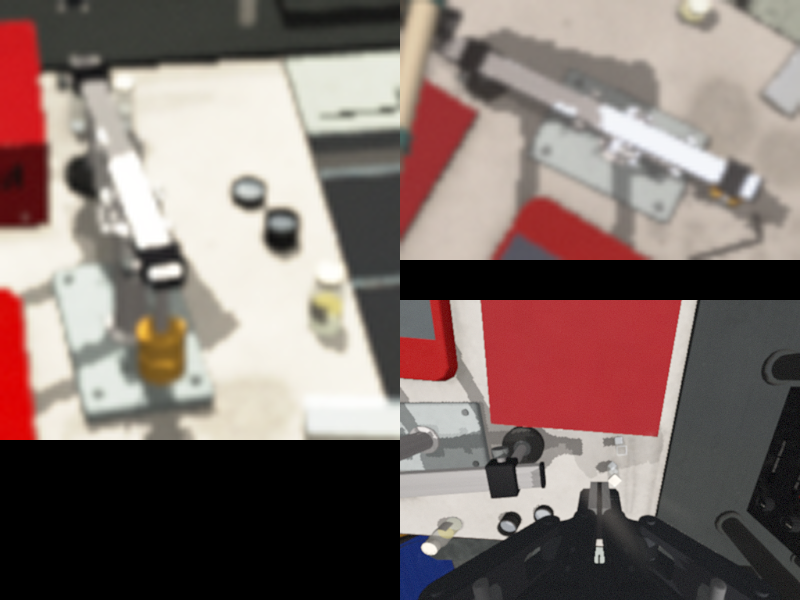

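Run:
```python
from h import *
d=snap('wrist');p=manip.get_state()['position'];e=np.array([.428,.904,0]);n=np.array([-.904,.428,0])
f=lambda x,y:((x-400)*1.28,(y-300)*1.28)
print('tcp px',proj(d,p),'drawn',f(600,485))
for q in((543,463),(543,488),(490,460),(490,495)):
    X=onz(d,*f(*q),.135); print(X,(X-p)@e,(X-p)@n)
print('post',onz(d,*f(613,482),.03))
im=d['frame'][190:300,80:300];cv2.imwrite('pics/c3.png',cv2.resize(im,(800,400))[:,:,::-1])
```

```text
tcp px [253.57120694 223.79223778] drawn (256.0, 236.8)
[ 0.62555965 -0.08960778  0.135     ] -0.04511035305702984 0.015924458544965683
[ 0.64557056 -0.10129393  0.135     ] -0.04710996740025478 -0.007167078774669249
[ 0.60469937 -0.12723125  0.135     ] -0.0880501728871509 0.01867930291609813
[ 0.63176788 -0.14605454  0.135     ] -0.09348109845362901 -0.013847000619645314
post [ 0.71915019 -0.06134324  0.03      ]
```

View pics/c3.png

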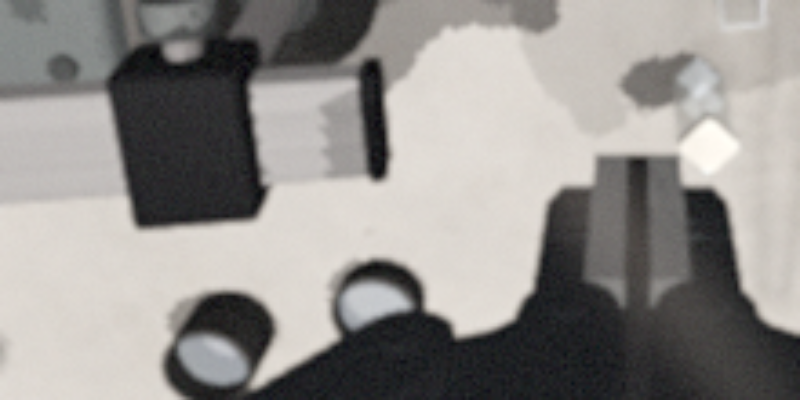

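The end cap is at crop (373,62–178), roughly in line with the shut fingers at x≈597–680. I shift about 6 mm sideways and advance until contact.

```bash
python3 -m crank '{"grip":[0,0,0,0,0,0,0,0,0],"slide":[[-0.54,0.26,0],[-1,-0.7,0],[-1.5,-1.75,0],[-1.8,-2.4,0],[-2,-2.9,0],[-2.2,-3.3,0],[-2.4,-3.7,0],[-2.4,-3.7,0],[-2.4,-3.7,0]],"roll":[0,0,0,0,0,0,0,0,0]}'
python3 - <<'E'
from h import *
d=snap('wrist');im=d['frame'][190:300,80:300];cv2.imwrite('pics/c4.png',cv2.resize(im,(800,400))[:,:,::-1])
a=snap('side','s4.png')
E
```

```text
clock: 4.1
position: [0.633, -0.0926, 0.1207]
ee_rot: [0.69, 0.156, 0.69, -0.156]
contact_force: [0.5, -0.8, 0.6]
width: -0.0001
```

View pics/c4.png

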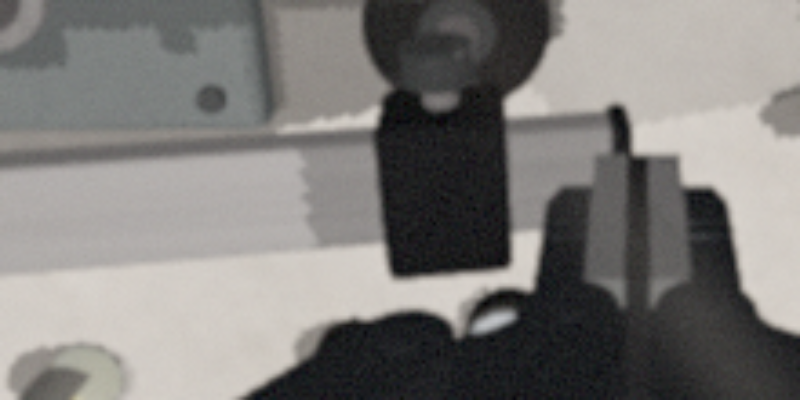

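The finger hides the cap's lower part yet there is no contact force, so I check finger height and lateral position in the fixed views.

Run:
```python
from h import *
a=snap('side');p=manip.get_state()['position'];q=proj(a,p);print(q,p)
x,y=int(q[0])-30,int(q[1])-50
im=cv2.resize(a['frame'][y:y+75,x:x+100],(800,600),interpolation=cv2.INTER_CUBIC)
r=(q-[x,y]+.5)*8
cv2.circle(im,tuple(int(v) for v in r),4,(0,255,0),-1);print(x,y)
cv2.imwrite('pics/c5.png',im[:,:,::-1])
```

```text
[269.15467753 176.46701658] [ 0.63303555 -0.09236693  0.12067799]
239 126
```

View pics/c5.png

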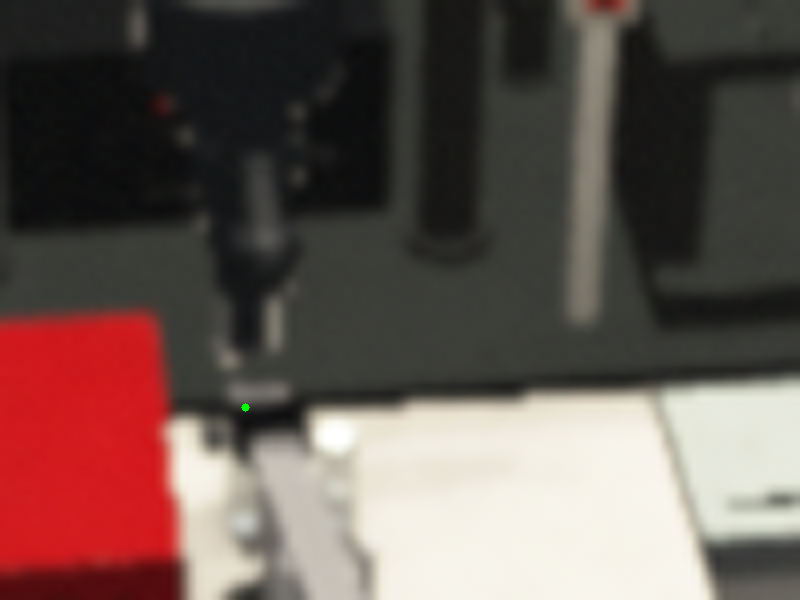

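Both views show the visible finger tips ending about 25 mm above the reported TCP, at crop row 355 against a projected row of 407. The finger is passing over the cap. Back off, lower 3 cm, re-advance.

```bash
python3 -m crank '{"grip":[0,0,0,0,0,0,0,0,0,0,0],"slide":[[1.31,1.6,0],[1.31,1.6,0],[1.31,1.6,-3],[1.31,1.6,-3],[1,0.95,-3],[0.75,0.4,-3],[0.6,0.1,-3],[0.45,-0.2,-3],[0.3,-0.5,-3],[0.3,-0.5,-3],[0.3,-0.5,-3]],"roll":[0,0,0,0,0,0,0,0,0,0,0]}'
python3 - <<'E'
from h import *
d=snap('wrist');g=d['frame'].max(2)
r=g[200:236,60:300]; cv2.imwrite('pics/w6.png',d['frame'][:,:,::-1])
E
```

```text
clock: 5.35
position: [0.636, -0.0981, 0.0911]
ee_rot: [0.69, 0.155, 0.69, -0.156]
contact_force: [1.1, 2.2, 1.2]
width: 0.0001
```

```bash
python3 -m crank '{"grip":[0,0,0,0,0,0,0],"slide":[[-0.25,-0.5,0],[-0.5,-1,0],[-0.7,-1.5,0],[-0.86,-1.8,0],[-0.95,-2,0],[-0.95,-2,0],[-0.95,-2,0]],"roll":[0,0,0,0,0,0,0]}'
python3 -m crank '{"grip":[0,0,0,0,0,0,0,0,0,0,0,0,0,0,0,0,0],"slide":[[0.85,1.8,0],[1.3,2.7,0],[1.3,2.7,0],[1.3,2.7,0],[1.3,2.7,0],[1.3,2.7,0],[1.3,2.7,0],[1.3,2.7,0],[1.3,2.7,0],[1.3,2.7,0],[1.3,2.7,0],[1.3,2.7,0],[1.3,2.7,0],[1.3,2.7,0],[1.3,2.7,0],[1.3,2.7,0],[1.3,2.7,0]],"roll":[0,0,0,0,0,0,0,0,0,0,0,0,0,0,0,0,0]}'
python3 - <<'E'
from h import *
a=snap('side','s7.png');b=snap('top','t7.png');d=snap('wrist','w7.png')
o=np.zeros((600,800,3),np.uint8)
o[:440,:400]=cv2.resize(a['frame'][160:270,250:350],(400,440),interpolation=cv2.INTER_CUBIC)
o[:260,400:]=cv2.resize(b['frame'][160:225,235:335],(400,260),interpolation=cv2.INTER_CUBIC)
o[300:600,400:]=cv2.resize(d['frame'],(400,300))
cv2.imwrite('pics/c7.png',o[:,:,::-1])
E
```

```text
clock: 6.1
position: [0.6268, -0.1173, 0.091]
ee_rot: [0.69, 0.156, 0.69, -0.155]
contact_force: [2.3, 3.9, 2.4]
width: -0.0002
clock: 7.8
position: [0.6394, -0.0907, 0.0907]
ee_rot: [0.69, 0.156, 0.69, -0.156]
contact_force: [0.5, 0.3, -0.4]
width: 0.0001
```

View pics/c7.png

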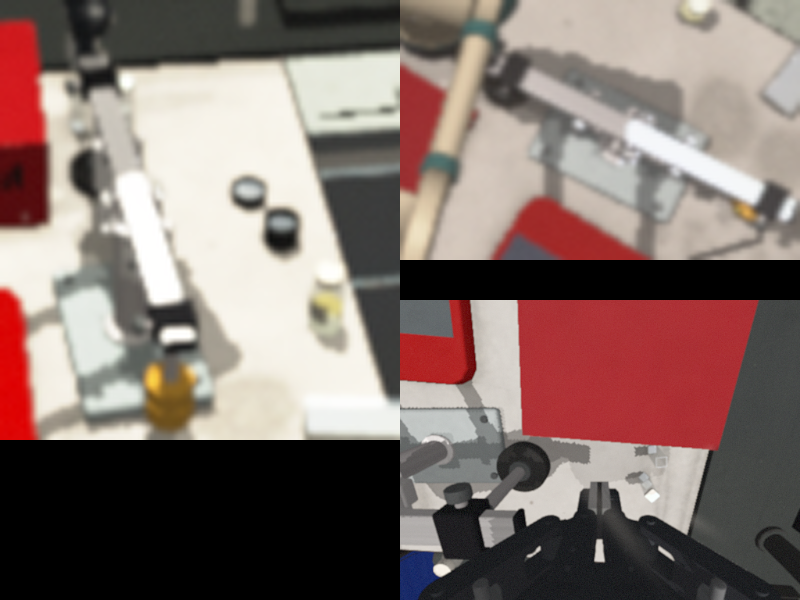

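Run:
```python
from h import *
np.set_printoptions(precision=4,suppress=True)
a=snap('side');b=snap('top')
k=np.array([.5525,-.270,.155])
for s,t in(((163,277),(758,187)),((179,346),(794,210))):
    S=(a,250+s[0]/4,160+s[1]/4);T=(b,235+(t[0]-400)/4,160+t[1]/4)
    w=tri([S,T]);L=np.hypot(*(w-k)[:2]);print(w,L,'tilt',(w[2]-.163)/L)
s=cv2.imread('pics/s7.png');t=cv2.imread('pics/t7.png')
o=np.zeros((600,800,3),np.uint8)
o[:300,:400]=cv2.resize(s[220:265,270:330],(400,300),interpolation=cv2.INTER_CUBIC)
o[:300,400:]=cv2.resize(t[190:235,295:355],(400,300),interpolation=cv2.INTER_CUBIC)
s=cv2.imread('pics/s0.png');t=cv2.imread('pics/t0.png')
o[300:,:400]=cv2.resize(s[220:265,270:330],(400,300),interpolation=cv2.INTER_CUBIC)
o[300:,400:]=cv2.resize(t[190:235,295:355],(400,300),interpolation=cv2.INTER_CUBIC)
cv2.imwrite('pics/c8.png',o)
```

```text
[ 0.5065 -0.368   0.1788] 0.10825747651819778 tilt 0.14609888763398643
[ 0.4898 -0.4046  0.1561] 0.14850909937403656 tilt -0.04664060921966516
```

View pics/c8.png

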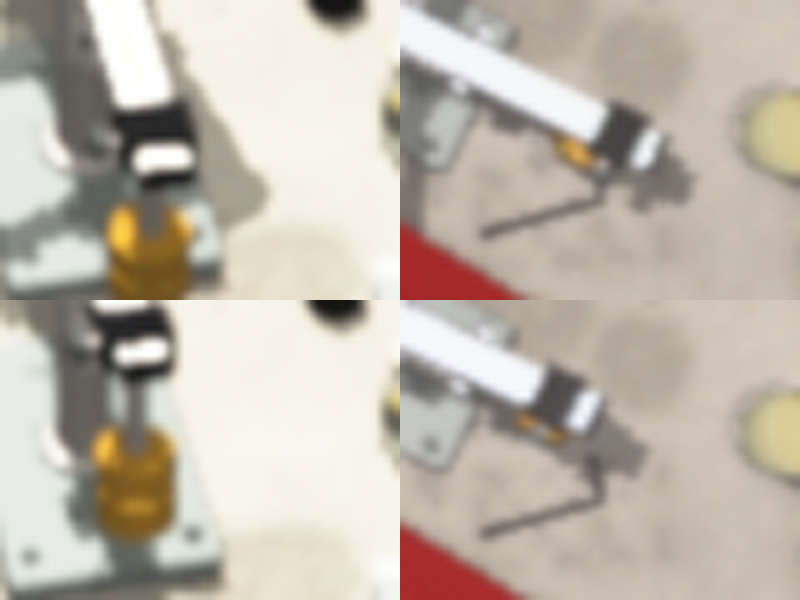

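The weight end's white tip patch is now at (164,158) side and (648,148) top. At the start it was at (141,52) and (585,110). Triangulating both.

```bash
cat >> h.py <<'E'
K0=np.array([.5525,-.270,.155])
def tilt(a,b):
    "white tip patch of the weight end: brightest blob near the end, both views"
    pass
E
python3 - <<'E'
from h import *
np.set_printoptions(precision=4,suppress=True)
a=snap('side');b=snap('top');r=400/60
for n,s,t in(('0',(141,52),(585,110)),('7',(164,158),(648,148))):
    w=tri([(a,270+s[0]/r-.5,220+s[1]/r-.5),(b,295+(t[0]-400)/r-.5,190+t[1]/r-.5)])
    L=np.hypot(*(w-K0)[:2]);print(w,L,'tilt',(w[2]-.163)/L)
    s=cv2.imread(f'pics/s{n}.png');t=cv2.imread(f'pics/t{n}.png')
    # moments of the patch
    for i in(s,t):
        m=cv2.inRange(i,(200,200,200),(255,255,255));k,l,st,ce=cv2.connectedComponentsWithStats(m)
        print([ (ce[j].round(2),st[j,4]) for j in range(1,k) if 5<st[j,4]<60 and 280<ce[j][0]<335 and 190<ce[j][1]<262])
E
```

```text
[ 0.51   -0.3611  0.1781] 0.10056643103890302 tilt 0.15036595245663678
[(array([311.5 , 207.33]), np.int32(6)), (array([291.  , 227.19]), np.int32(16))]
[(array([322.17, 205.83]), np.int32(12))]
[ 0.4926 -0.3976  0.1604] 0.1410025317224884 tilt -0.01839284942401746
[(array([294., 243.]), np.int32(21)), (array([300.46, 254.38]), np.int32(13))]
[(array([331.5, 211.9]), np.int32(10))]
```

```bash
python3 -m crank '{"grip":[0,0,0,0,0,0,0,0,0,0,0,0],"slide":[[0.5,1,5],[0.5,1,10],[0.5,1,14],[0.5,1,18],[-8.7,-17.9,18],[-8.7,-17.9,18],[-8.7,-17.9,18],[-8.7,-17.9,18],[-8.7,-17.9,18],[-8.7,-17.9,18],[-8.7,-17.9,18],[-8.7,-17.9,18]],"roll":[0,0,0,0,0,0,0,0,0,0,0,0]}'
python3 - <<'E'
from h import *
import pickle
a=snap('side','s9.png');b=snap('top','t9.png');d=snap('wrist','w9.png')
pickle.dump(d,open('w9.pkl','wb'))
o=np.zeros((600,800,3),np.uint8)
o[:600]=cv2.resize(d['frame'][100:280,76:436][:, :],(800,400))[:400] if 0 else 0
o[:400]=cv2.resize(d['frame'][70:260,66:446],(800,400),interpolation=cv2.INTER_CUBIC)
o[400:,:400]=cv2.resize(a['frame'][165:265,235:335][::1],(400,400),interpolation=cv2.INTER_CUBIC)[200:400]
o[400:,400:]=cv2.resize(a['frame'][165:265,235:335],(400,400),interpolation=cv2.INTER_CUBIC)[:200]
cv2.imwrite('pics/c9.png',o[:,:,::-1])
E
```

```text
clock: 9.35
position: [0.5532, -0.2681, 0.2707]
ee_rot: [0.69, 0.155, 0.69, -0.155]
contact_force: [0.6, 0.1, -0.3]
width: 0.0
```

View pics/c9.png

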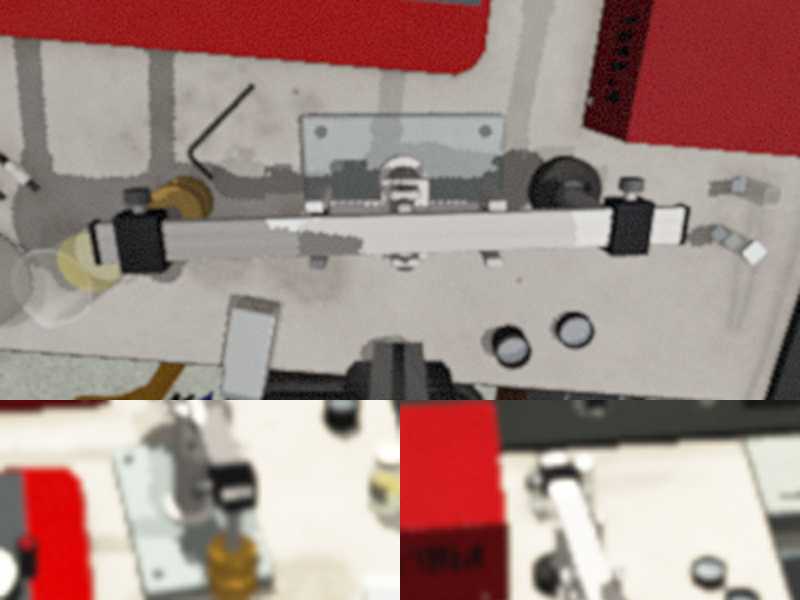

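The overhead view shows the prongs at x=316 and 496 (midpoint 406), the bar ends at (95,241) and (686,225), and the knife post at 404. I solve tilt and offset from these.

Run:
```python
from h import *
import pickle
from scipy.optimize import fsolve
np.set_printoptions(precision=4,suppress=True)
d=pickle.load(open('w9.pkl','rb'));sc=800/380
P=lambda x,y:(66+(x)/sc-.5,70+y/sc-.5)
pl=[onz(d,*P(x,y),.164) for x,y in((316,205),(319,262),(497,205),(491,258))]
k=np.mean(pl,0);print('prongs',pl,'knife',k,'sep',np.linalg.norm((pl[0]+pl[1]-pl[2]-pl[3])/2))
e=(pl[2]+pl[3]-pl[0]-pl[1]);e/=np.linalg.norm(e);print('yaw',np.degrees(np.arctan2(e[1],e[0])))
def f(z,ret=0):
    X=onz(d,*P(95,241),z[0]);Y=onz(d,*P(686,225),z[1])
    if ret:return X,Y,(X-k)@e,(Y-k)@e
    a,b=(X-k)@e,(Y-k)@e
    return [np.linalg.norm(X-Y)-.306, (z[0]*b-z[1]*a)/(b-a)-.164]
z=fsolve(f,[.164,.164]);print(z,(z[0]-z[1])/.306,f(z,1))
# level assumption
X,Y,a_,b_=f([.164,.164],1);print('level',np.linalg.norm(X-Y),a_,b_)
# fixed views now
for n in '09':
  for v,nm in(('s','side'),('t','top')):
    i=cv2.imread(f'pics/{v}{n}.png');m=cv2.inRange(i,(185,)*3,(255,)*3);kk,l,st,ce=cv2.connectedComponentsWithStats(m)
    print(v+n,[(ce[j].round(1),st[j,4]) for j in range(1,kk) if 5<st[j,4]<90 and 280<ce[j][0]<340 and 190<ce[j][1]<262])
```

```text
prongs [array([ 0.5224, -0.2983,  0.164 ]), array([ 0.5496, -0.311 ,  0.164 ]), array([ 0.561 , -0.2167,  0.164 ]), array([ 0.5856, -0.23  ,  0.164 ])] knife [ 0.5547 -0.264   0.164 ] sep 0.0894202489461553
yaw 65.3297956461014
[0.1418 0.1813] -0.12900538581545723 (array([ 0.4917, -0.4226,  0.1418]), array([ 0.6034, -0.1404,  0.1813]), np.float64(-0.17039052509862435), np.float64(0.13261270207853457))
level 0.2996725551761033 -0.15808374007397386 0.14155050047298007
s0 [(array([311.5, 207.2]), np.int32(11)), (array([291.3, 227.2]), np.int32(18))]
t0 [(array([322.4, 205.9]), np.int32(14)), (array([339.4, 209.1]), np.int32(14))]
s9 [(array([311.3, 207.2]), np.int32(10))]
t9 [(array([291.4, 194.7]), np.int32(54)), (array([312.5, 203.2]), np.int32(60)), (array([283.5, 203.5]), np.int32(8)), (array([296.7, 207.8]), np.int32(62)), (array([317.7, 225.2]), np.int32(85)), (array([295.1, 246.9]), np.int32(48))]
```

```bash
cat >> h.py <<'E'
KN=np.array([.5547,-.264,.155]);E_=np.array([np.cos(np.radians(64.7)),np.sin(np.radians(64.7)),0]);N_=np.array([-E_[1],E_[0],0])
def plane(d,u,v,n=0):
    "pixel -> (along e, height) in the boom's vertical plane"
    c,r=ray(d,u,v);s=((KN+n*N_-c)@N_)/(r@N_);X=c+s*r;return (X-KN)@E_,X[2]
E
python3 - <<'E'
from h import *
a=snap('side');b=snap('top')
for n,u,v in(('w0',291.1,227.3),('w7',294.3,243.4),('w9',294.2,237.5),('s0',271,175.5),('s9',274.5,179.5)):
    L,z=plane(a,u,v);print(n,L,z,'tilt',(z-.163)/abs(L))
E
```

```text
w0 -0.11501030325672575 0.18598400962727657 tilt 0.19984304863514452
w7 -0.1542126943459147 0.16696050421637354 tilt 0.025682089487975106
w9 -0.15093144856524593 0.18482297243064427 tilt 0.1445886370143095
s0 0.16945284569490088 0.1386807006609857 tilt -0.1435166180850164
s9 0.11120867297447538 0.16763893594601542 tilt 0.04171379643276693
```

The first settle was misleading: the gripper was still by the boom end. It now lies sensor side down (left clamp 64 px wide against 56 px on the right). I push about 10 mm more and retreat further.

```bash
python3 -m crank '{"grip":[0,0,0,0,0,0,0,0,0,0,0,0,0,0,0,0,0,0,0,0],"slide":[[2,4,0],[9.9,20.5,0],[9.9,20.5,0],[9.9,20.5,0],[9.9,20.5,0],[9.9,20.5,0],[9.9,20.5,-5],[9.9,20.5,-10],[9.9,20.5,-15],[9.9,20.5,-17.6],[9.9,20.5,-17.6],[9,18.5,-17.6],[8.2,17,-17.6],[7.8,16,-17.6],[7.5,15.4,-17.6],[7.3,15,-17.6],[7.1,14.6,-17.6],[6.93,14.2,-17.6],[6.93,14.2,-17.6],[6.93,14.2,-17.6]],"roll":[0,0,0,0,0,0,0,0,0,0,0,0,0,0,0,0,0,0,0,0]}'
python3 -m crank '{"grip":[0,0,0,0,0,0,0,0,0,0,0,0,0,0,0,0,0,0,0,0],"slide":[[0.9,1.8,0],[1.8,3.6,0],[3,6.3,0],[3,6.3,0],[3,6.3,5],[3,6.3,10],[3,6.3,15],[3,6.3,17.6],[3,6.3,17.6],[0.9,1.8,17.6],[-2.1,-4.5,17.6],[-4.3,-9,17.6],[-6.9,-14.2,17.6],[-6.9,-14.2,17.6],[-6.9,-14.2,17.6],[-6.9,-14.2,17.6],[-6.9,-14.2,17.6],[-6.9,-14.2,17.6],[-6.9,-14.2,17.6],[-6.9,-14.2,17.6]],"roll":[0,0,0,0,0,0,0,0,0,0,0,0,0,0,0,0,0,0,0,0]}'
cat >> h.py <<'E'
def look(n):
    import pickle
    a=snap('side',f's{n}.png');d=snap('wrist',f'w{n}.png');pickle.dump(d,open(f'w{n}.pkl','wb'))
    o=np.zeros((600,800,3),np.uint8)
    o[:400]=cv2.resize(d['frame'][70:260,66:446],(800,400),interpolation=cv2.INTER_CUBIC)
    q=cv2.resize(a['frame'][165:265,235:335],(400,400),interpolation=cv2.INTER_CUBIC)
    o[400:,:400]=q[200:];o[400:,400:]=q[:200]
    cv2.imwrite(f'pics/c{n}.png',o[:,:,::-1])
E
python3 -c "from h import *;look(10)"
```

```text
clock: 11.6
position: [0.6216, -0.1278, 0.0947]
ee_rot: [0.69, 0.155, 0.69, -0.156]
contact_force: [0.3, 0.7, 0.6]
width: -0.0001
clock: 13.6
position: [0.5531, -0.2689, 0.2707]
ee_rot: [0.69, 0.155, 0.69, -0.155]
contact_force: [0.3, 0.3, -0.0]
width: -0.0006
```

View pics/c10.png

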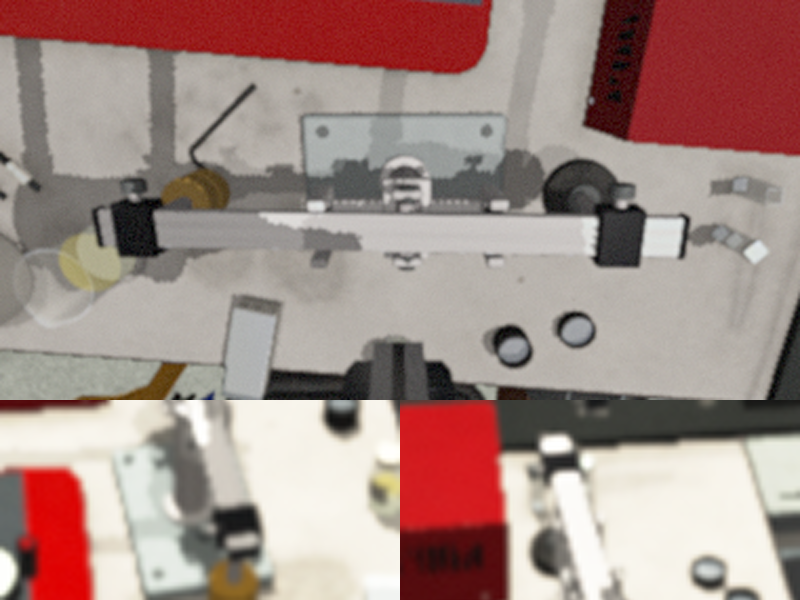

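Both clamps now span about 60 px (left 197–257, right 206–266), so the boom is close to level. I measure that more finely.

```bash
cat >> h.py <<'E'
def clampw(n):
    g=cv2.cvtColor(cv2.imread(f'pics/w{n}.png'),cv2.COLOR_BGR2GRAY).astype(float)[130:215,60:450]
    m=(g<60).astype(np.uint8);k,l,st,ce=cv2.connectedComponentsWithStats(m);out=[]
    for j in range(1,k):
        if st[j,4]>200: 
            x,y,w,h,A=st[j];out.append((x+60,y+130,w,h,A))
    return g,out
def width(g,x0,x1,thr=90):
    "mean subpixel (top,bottom) of the dark run in columns x0..x1 (image px)"
    r=[]
    for u in range(x0,x1):
        c=g[:,u-60];i=np.where(c<60)[0]
        if len(i)<15: continue
        # longest run
        runs=np.split(i,np.where(np.diff(i)>1)[0]+1);q=max(runs,key=len);a,b=q[0],q[-1]
        if a<1 or b>len(c)-2: continue
        t=a-(thr-c[a])/(c[a-1]-c[a]) ; bb=b+(thr-c[b])/(c[b+1]-c[b]); r.append((t+130,bb+130,bb-t))
    return np.median(r,0).round(2),len(r)
E
python3 - <<'E'
from h import *
for n in(9,10):
    g,o=clampw(n);print(n,o)
for n,L,R in((9,(122,144),(358,374)),(10,(121,140),(351,370))):
    g,_=clampw(n);print(n,width(g,*L),width(g,*R))
E
```

```text
9 [(np.int32(317), np.int32(145), np.int32(34), np.int32(24), np.int32(445)), (np.int32(353), np.int32(164), np.int32(24), np.int32(27), np.int32(486)), (np.int32(120), np.int32(169), np.int32(27), np.int32(31), np.int32(655))]
10 [(np.int32(324), np.int32(146), np.int32(49), np.int32(50), np.int32(991)), (np.int32(119), np.int32(164), np.int32(25), np.int32(28), np.int32(533))]
9 (array([168.98, 199.63,  30.6 ]), 22) (array([163.91, 190.49,  26.79]), 16)
10 (array([164.24, 191.85,  27.47]), 19) (array([166.33, 196.22,  29.91]), 19)
```

The widths (27.5 against 29.9) give about −0.1 rad, so the weight side is down and the boom is about 5 mm too far. I nudge it back from the weight end in small steps, watching the force.

```bash
python3 -m crank '{"grip":[0,0,0,0,0,0,0,0,0,0,0,0,0,0,0,0],"slide":[[-2,-4,0],[-8.2,-17.1,0],[-8.2,-17.1,0],[-8.2,-17.1,0],[-8.2,-17.1,0],[-8.2,-17.1,0],[-8.2,-17.1,-5],[-8.2,-17.1,-10],[-8.2,-17.1,-15],[-8.2,-17.1,-17.1],[-8.2,-17.1,-17.1],[-8,-16.6,-17.1],[-7.7,-16,-17.1],[-7.55,-15.7,-17.1],[-7.55,-15.7,-17.1],[-7.55,-15.7,-17.1]],"roll":[0,0,0,0,0,0,0,0,0,0,0,0,0,0,0,0]}'
python3 -m crank '{"grip":[0,0,0],"slide":[[0.09,0.18,0],[0.09,0.18,0],[0.09,0.18,0]],"roll":[0,0,0]}'
python3 -m crank '{"grip":[0,0,0],"slide":[[0.09,0.18,0],[0.09,0.18,0],[0.09,0.18,0]],"roll":[0,0,0]}'
python3 -m crank '{"grip":[0,0,0],"slide":[[0.09,0.18,0],[0.09,0.18,0],[0.09,0.18,0]],"roll":[0,0,0]}'
python3 -c "
from h import *
d=snap('wrist','w11.png')"
```

```text
clock: 15.3
position: [0.4778, -0.4267, 0.1008]
ee_rot: [0.69, 0.155, 0.689, -0.156]
contact_force: [0.5, -0.3, 0.1]
width: 0.0002
clock: 15.6
position: [0.4779, -0.4259, 0.1]
ee_rot: [0.69, 0.155, 0.69, -0.156]
contact_force: [-1.5, -3.4, 1.5]
width: 0.0
clock: 15.9
position: [0.4789, -0.424, 0.1]
ee_rot: [0.69, 0.155, 0.69, -0.156]
contact_force: [-2.2, -5.0, 2.3]
width: -0.0001
clock: 16.2
position: [0.4798, -0.4219, 0.1]
ee_rot: [0.69, 0.155, 0.69, -0.156]
contact_force: [-2.4, -5.2, 2.1]
width: -0.0001
```

View pics/w11.png

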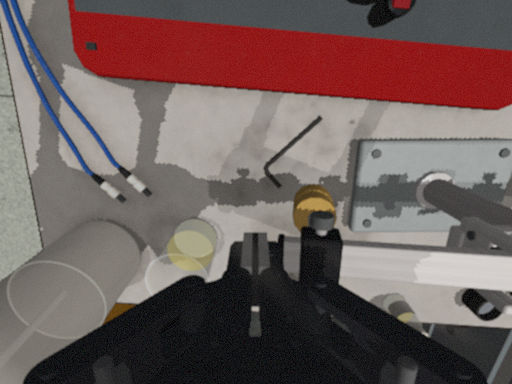

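Contact began about 4 mm ago at 5 N. Retreat and check.

```bash
python3 -m crank '{"grip":[0,0,0,0,0,0,0,0,0,0,0,0,0,0,0,0,0,0],"slide":[[-0.4,-0.9,0],[-0.9,-1.9,0],[-0.9,-1.9,0],[-0.9,-1.9,5],[-0.9,-1.9,10],[-0.9,-1.9,14],[-0.9,-1.9,17.1],[7.3,15.3,17.1],[7.3,15.3,17.1],[7.3,15.3,17.1],[7.3,15.3,17.1],[7.3,15.3,17.1],[7.3,15.3,17.1],[7.3,15.3,17.1],[7.3,15.3,17.1],[7.3,15.3,17.1],[7.3,15.3,17.1],[7.3,15.3,17.1]],"roll":[0,0,0,0,0,0,0,0,0,0,0,0,0,0,0,0,0,0]}'
python3 - <<'E'
from h import *
look(12)
g,o=clampw(12);print(o)
for x0 in(116,119,122): print(width(g,x0,x0+20))
for x0 in(350,354,358): print(width(g,x0,x0+18))
E
```

```text
clock: 18.05
position: [0.5527, -0.2689, 0.2707]
ee_rot: [0.69, 0.156, 0.69, -0.156]
contact_force: [0.2, 1.2, 0.1]
width: 0.0001
[(np.int32(326), np.int32(147), np.int32(51), np.int32(50), np.int32(1027)), (np.int32(122), np.int32(165), np.int32(26), np.int32(28), np.int32(541))]
(array([165.4 , 192.69,  27.67]), 12)
(array([165.21, 192.91,  27.73]), 15)
(array([164.55, 192.93,  28.2 ]), 18)
(array([169.22, 196.52,  27.67]), 14)
(array([168.57, 196.53,  27.95]), 18)
(array([168.37, 196.64,  27.88]), 17)
```

View pics/c12.png

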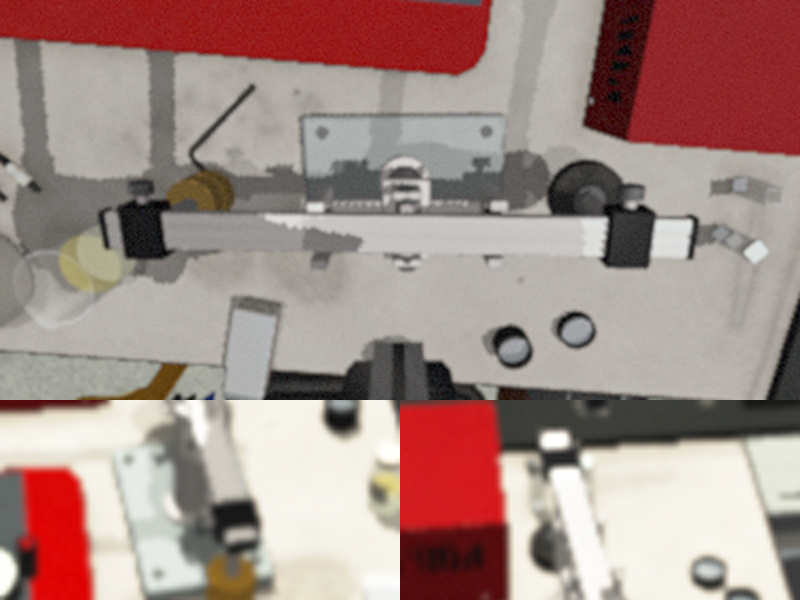

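```bash
cat >> h.py <<'E'
def sidetilt(n,a):
    i=cv2.imread(f'pics/s{n}.png');h=i.min(2).astype(np.uint8)
    big=cv2.resize(h,None,fx=8,fy=8,interpolation=cv2.INTER_CUBIC)
    r=[]
    for thr in(165,):
        k,l,st,ce=cv2.connectedComponentsWithStats((big>thr).astype(np.uint8))
        for j in range(1,k):
            u,v=(ce[j]+.5)/8-.5
            if 200<st[j,4]<3500 and (265<u<282 and 168<v<188 or 285<u<302 and 222<v<258): r.append((round(u,2),round(v,2),int(st[j,4]),np.round(plane(a,u,v),4)))
    return r
E
python3 - <<'E'
from h import *
a=snap('side')
for n in(0,10,12): print(n,*sidetilt(n,a),sep='\n ')
s=[cv2.imread(f'pics/s{n}.png') for n in(10,12)]
E
```

```text
0
 (np.float64(270.6), np.float64(174.72), 1155, array([0.1765, 0.1364]))
 (np.float64(290.92), np.float64(227.27), 1373, array([-0.113 ,  0.1842]))
 (np.float64(287.27), np.float64(234.48), 225, array([-0.0737,  0.1191]))
10
 (np.float64(273.48), np.float64(175.61), 1945, array([0.1275, 0.1699]))
 (np.float64(295.25), np.float64(249.84), 571, array([-0.1663,  0.1561]))
12
 (np.float64(273.26), np.float64(174.56), 1841, array([0.131 , 0.1713]))
 (np.float64(294.62), np.float64(248.17), 450, array([-0.1593,  0.1549]))
```

The side and wrist estimates disagree, so I use wrist stereo with a 14 cm baseline along the boom.

```bash
python3 -m crank '{"grip":[0,0,0,0,0,0],"slide":[[-3,-6.3,0],[-3,-6.3,0],[-3,-6.3,0],[-3,-6.3,0],[-3,-6.3,0],[-3,-6.3,0]],"roll":[0,0,0,0,0,0]}'
python3 -c "
from h import *;import pickle
pickle.dump(snap('wrist','wA.png'),open('wA.pkl','wb'))"
python3 -m crank '{"grip":[0,0,0,0,0,0,0,0],"slide":[[6,12.6,0],[6,12.6,0],[6,12.6,0],[6,12.6,0],[6,12.6,0],[6,12.6,0],[6,12.6,0],[6,12.6,0]],"roll":[0,0,0,0,0,0,0,0]}'
python3 -c "
from h import *;import pickle
pickle.dump(snap('wrist','wB.png'),open('wB.pkl','wb'))
o=np.zeros((600,800,3),np.uint8)
for i,n in enumerate('AB'):
    o[i*300:i*300+300]=cv2.resize(cv2.imread(f'pics/w{n}.png')[90:240,40:440] if 0 else cv2.imread(f'pics/w{n}.png')[90:240,(0 if n=='B' else 112):(400 if n=='B' else 512)],(800,300),interpolation=cv2.INTER_CUBIC)
cv2.imwrite('pics/cAB.png',o)"
```

```text
clock: 18.8
position: [0.5234, -0.3303, 0.2708]
ee_rot: [0.69, 0.155, 0.69, -0.155]
contact_force: [0.4, -0.0, -0.2]
width: -0.0003
clock: 19.65
position: [0.5825, -0.2064, 0.2707]
ee_rot: [0.69, 0.156, 0.69, -0.156]
contact_force: [-0.1, 0.1, -0.3]
width: -0.0001
```

View pics/cAB.png

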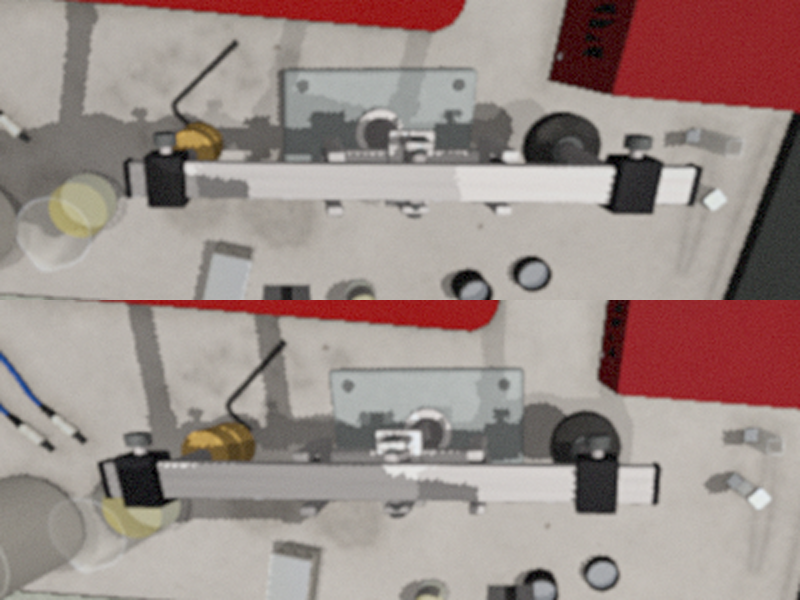

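```bash
cat >> h.py <<'E'
def cross(g,v0,v1,u0,u1,thr=100):
    "subpixel column where the mean of rows v0..v1 crosses thr in u0..u1"
    p=g[v0:v1,u0:u1].mean(0)-thr;i=np.where(p[:-1]*p[1:]<0)[0]
    return [round(u0+j+p[j]/(p[j]-p[j+1]),2) for j in i]
def stereo(A,B):
    import pickle
    D=[pickle.load(open(f'w{n}.pkl','rb')) for n in(A,B)];G=[cv2.cvtColor(d['frame'],cv2.COLOR_RGB2GRAY).astype(float) for d in D]
    return D,G
E
python3 - <<'E'
from h import *
np.set_printoptions(precision=4,suppress=True)
D,G=stereo('A','B')
print('A',cross(G[0],178,186,165,240),cross(G[0],178,186,400,475))
print('B',cross(G[1],178,186,45,110),cross(G[1],178,186,270,345))
E
```

```text
A [np.float64(173.21), np.float64(176.88), np.float64(184.37), np.float64(204.43)] [np.float64(418.11), np.float64(440.47), np.float64(458.49), np.float64(461.33)]
B [np.float64(50.03), np.float64(53.73), np.float64(59.06), np.float64(80.27)] [np.float64(287.62), np.float64(307.93), np.float64(326.81), np.float64(329.06)]
```

Stereo disparities are about 124.2 on the left and 131.8 on the right. So the weight end is about 17 mm lower, a tilt of −0.065 rad and about 3 mm out. One more nudge of 3 mm from the weight end.

```bash
python3 -m crank '{"grip":[0,0,0,0,0,0,0,0,0,0,0,0,0,0,0,0,0,0,0,0],"slide":[[-2,-4,0],[-11.1,-23.4,0],[-11.1,-23.4,0],[-11.1,-23.4,0],[-11.1,-23.4,0],[-11.1,-23.4,0],[-11.1,-23.4,0],[-11.1,-23.4,-5],[-11.1,-23.4,-10],[-11.1,-23.4,-15],[-11.1,-23.4,-17.1],[-11.1,-23.4,-17.1],[-10.7,-22.5,-17.1],[-10.4,-21.9,-17.1],[-10.27,-21.55,-17.1],[-10.22,-21.4,-17.1],[-10.17,-21.3,-17.1],[-10.13,-21.25,-17.1],[-10.13,-21.25,-17.1],[-10.13,-21.25,-17.1]],"roll":[0,0,0,0,0,0,0,0,0,0,0,0,0,0,0,0,0,0,0,0]}'
python3 -m crank '{"grip":[0,0,0,0,0,0,0,0,0,0,0,0,0,0,0,0,0,0],"slide":[[-0.4,-0.9,0],[-0.9,-1.9,0],[-0.9,-1.9,0],[-0.9,-1.9,5],[-0.9,-1.9,10],[-0.9,-1.9,14],[-0.9,-1.9,17.1],[4.2,8.9,17.1],[4.2,8.9,17.1],[4.2,8.9,17.1],[4.2,8.9,17.1],[4.2,8.9,17.1],[4.2,8.9,17.1],[4.2,8.9,17.1],[4.2,8.9,17.1],[4.2,8.9,17.1],[4.2,8.9,17.1],[4.2,8.9,17.1]],"roll":[0,0,0,0,0,0,0,0,0,0,0,0,0,0,0,0,0,0]}'
python3 -c "
from h import *;import pickle
pickle.dump(snap('wrist','wC.png'),open('wC.pkl','wb'))"
python3 -m crank '{"grip":[0,0,0,0,0,0,0,0],"slide":[[6,12.6,0],[6,12.6,0],[6,12.6,0],[6,12.6,0],[6,12.6,0],[6,12.6,0],[6,12.6,0],[6,12.6,0]],"roll":[0,0,0,0,0,0,0,0]}'
python3 - <<'E'
from h import *;import pickle
pickle.dump(snap('wrist','wD.png'),open('wD.pkl','wb'))
D,G=stereo('C','D')
for v in((178,186),(184,190)):
    print('C',cross(G[0],*v,165,240),cross(G[0],*v,400,485))
    print('D',cross(G[1],*v,45,110),cross(G[1],*v,270,350))
E
```

```text
clock: 21.7
position: [0.4815, -0.4181, 0.0997]
ee_rot: [0.69, 0.156, 0.69, -0.156]
contact_force: [-2.5, -2.3, 0.5]
width: 0.0
clock: 23.5
position: [0.5235, -0.3289, 0.2707]
ee_rot: [0.69, 0.156, 0.69, -0.156]
contact_force: [-0.0, 0.2, 0.2]
width: 0.0006
clock: 24.35
position: [0.5832, -0.2039, 0.2707]
ee_rot: [0.69, 0.156, 0.69, -0.156]
contact_force: [-0.5, 0.3, -0.4]
width: -0.0001
C [np.float64(173.66), np.float64(177.38), np.float64(186.33), np.float64(207.58)] [np.float64(417.29), np.float64(437.36), np.float64(452.62), np.float64(454.8)]
D [np.float64(51.39), np.float64(75.41)] [np.float64(290.77), np.float64(309.95), np.float64(327.05), np.float64(328.86)]
C [np.float64(174.65), np.float64(177.9), np.float64(186.59), np.float64(208.25)] [np.float64(416.16), np.float64(436.39), np.float64(451.63), np.float64(453.53)]
D [np.float64(45.66), np.float64(52.68), np.float64(76.56)] [np.float64(290.52), np.float64(309.75), np.float64(326.89), np.float64(328.21)]
```

Now about +0.058 rad (disparities 133 left, 126.6 right), so it overshot slightly. About 2 mm back from the sensor end, in steps with force readout.

```bash
python3 -m crank '{"grip":[0,0,0,0,0,0,0,0,0,0,0,0,0,0,0,0],"slide":[[2,4,0],[5.8,12.2,0],[5.8,12.2,0],[5.8,12.2,0],[5.8,12.2,0],[5.8,12.2,-5],[5.8,12.2,-10],[5.8,12.2,-15],[5.8,12.2,-17.1],[5.8,12.2,-17.1],[5.2,11,-17.1],[4.6,9.7,-17.1],[4.3,9.1,-17.1],[4.17,8.8,-17.1],[4.17,8.8,-17.1],[4.17,8.8,-17.1]],"roll":[0,0,0,0,0,0,0,0,0,0,0,0,0,0,0,0]}'
for i in 1; do
python3 -m crank '{"grip":[0,0],"slide":[[-0.043,-0.09,0],[-0.043,-0.09,0]],"roll":[0,0]}'
python3 -m crank '{"grip":[0,0],"slide":[[-0.043,-0.09,0],[-0.043,-0.09,0]],"roll":[0,0]}'
python3 -m crank '{"grip":[0,0],"slide":[[-0.043,-0.09,0],[-0.043,-0.09,0]],"roll":[0,0]}'
done
```

```text
clock: 26.0
position: [0.6256, -0.1148, 0.1003]
ee_rot: [0.69, 0.156, 0.689, -0.156]
contact_force: [-0.0, -0.2, 0.2]
width: -0.0002
clock: 26.2
position: [0.625, -0.1153, 0.0997]
ee_rot: [0.69, 0.155, 0.69, -0.155]
contact_force: [0.2, -0.3, -0.6]
width: -0.0002
clock: 26.4
position: [0.6245, -0.1164, 0.0996]
ee_rot: [0.69, 0.156, 0.69, -0.155]
contact_force: [0.4, 0.4, -1.0]
width: 0.0002
clock: 26.6
position: [0.6244, -0.1166, 0.0997]
ee_rot: [0.69, 0.156, 0.69, -0.155]
contact_force: [1.3, 2.3, -0.8]
width: 0.0001
```

```bash
python3 -m crank '{"grip":[0,0],"slide":[[-0.043,-0.09,0],[-0.043,-0.09,0]],"roll":[0,0]}'
python3 -m crank '{"grip":[0,0],"slide":[[-0.043,-0.09,0],[-0.043,-0.09,0]],"roll":[0,0]}'
python3 -m crank '{"grip":[0,0],"slide":[[-0.02,-0.045,0],[-0.02,-0.045,0]],"roll":[0,0]}'
```

```text
clock: 26.8
position: [0.6238, -0.118, 0.0998]
ee_rot: [0.69, 0.156, 0.69, -0.155]
contact_force: [1.4, 2.6, 0.6]
width: 0.0001
clock: 27.0
position: [0.6232, -0.1192, 0.0997]
ee_rot: [0.69, 0.156, 0.69, -0.156]
contact_force: [1.8, 3.3, -0.7]
width: -0.0003
clock: 27.2
position: [0.623, -0.1198, 0.0998]
ee_rot: [0.69, 0.156, 0.69, -0.156]
contact_force: [0.5, 3.8, 0.1]
width: -0.0
```

```bash
python3 -m crank '{"grip":[0,0,0,0,0,0,0,0,0,0,0,0,0,0,0,0,0,0,0,0],"slide":[[0.6,1.2,0],[1.7,3.6,0],[1.7,3.6,0],[1.7,3.6,5],[1.7,3.6,10],[1.7,3.6,15],[1.7,3.6,17.1],[-4,-8.5,17.1],[-4,-8.5,17.1],[-4,-8.5,17.1],[-4,-8.5,17.1],[-4,-8.5,17.1],[-4,-8.5,17.1],[-4,-8.5,17.1],[-4,-8.5,17.1],[-4,-8.5,17.1],[-4,-8.5,17.1],[-4,-8.5,17.1],[-4,-8.5,17.1],[-4,-8.5,17.1]],"roll":[0,0,0,0,0,0,0,0,0,0,0,0,0,0,0,0,0,0,0,0]}'
python3 -c "
from h import *;import pickle
pickle.dump(snap('wrist','wF.png'),open('wF.pkl','wb'))"
python3 -m crank '{"grip":[0,0,0,0,0,0,0,0],"slide":[[-6,-12.6,0],[-6,-12.6,0],[-6,-12.6,0],[-6,-12.6,0],[-6,-12.6,0],[-6,-12.6,0],[-6,-12.6,0],[-6,-12.6,0]],"roll":[0,0,0,0,0,0,0,0]}'
python3 - <<'E'
from h import *;import pickle
pickle.dump(snap('wrist','wE.png'),open('wE.pkl','wb'))
D,G=stereo('E','F')
for v in((178,186),(184,190)):
    print('E',cross(G[0],*v,165,240),cross(G[0],*v,400,485))
    print('F',cross(G[1],*v,45,110),cross(G[1],*v,270,350))
print(np.round(D[0]['t'],4),np.linalg.norm(D[0]['R'].T@D[0]['t']-D[1]['R'].T@D[1]['t']))
o=np.zeros((600,800,3),np.uint8)
for i,n in enumerate('EF'):
    x=112*(n=='E');o[i*300:i*300+300]=cv2.resize(cv2.imread(f'pics/w{n}.png')[90:240,x:x+400],(800,300),interpolation=cv2.INTER_CUBIC)
cv2.imwrite('pics/cEF.png',o)
E
```

```text
clock: 29.2
position: [0.583, -0.2047, 0.2707]
ee_rot: [0.69, 0.156, 0.69, -0.156]
contact_force: [-1.0, -0.7, -1.4]
width: 0.0001
clock: 30.05
position: [0.5235, -0.3296, 0.2709]
ee_rot: [0.69, 0.155, 0.69, -0.155]
contact_force: [-0.3, -0.2, 0.4]
width: 0.0
E [np.float64(173.19), np.float64(176.85), np.float64(185.0), np.float64(205.34)] [np.float64(418.25), np.float64(439.46), np.float64(456.35), np.float64(458.94)]
F [np.float64(45.57), np.float64(48.81), np.float64(54.83), np.float64(77.28)] [np.float64(288.79), np.float64(308.64), np.float64(326.73), np.float64(328.76)]
E [np.float64(173.76), np.float64(177.34), np.float64(185.38), np.float64(205.77)] [np.float64(417.22), np.float64(438.36), np.float64(455.06), np.float64(457.81)]
F [np.float64(46.33), np.float64(50.03), np.float64(56.1), np.float64(78.28)] [np.float64(288.63), np.float64(308.27), np.float64(326.27), np.float64(328.27)]
[ 0.0725 -0.6459  0.2514] 0.13846630667314866
```

View pics/cEF.png

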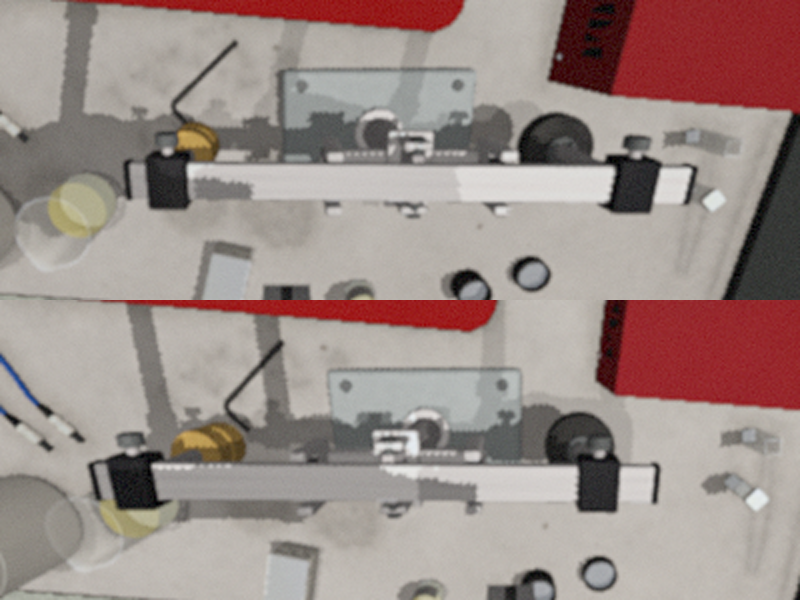

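The boom is now level: disparities are 128.6 left and 130.2 right, about −0.013 rad. I triangulate the knife from its pivot ends at E(413,210)/F(397,508) and E(411,145)/F(396,443), and the forks for a check.

Run:
```python
from h import *
np.set_printoptions(precision=4,suppress=True)
D,G=stereo('E','F')
f=lambda E,F:tri([(D[0],112+E[0]/2-.25,90+E[1]/2-.25),(D[1],F[0]/2-.25,90+(F[1]-300)/2-.25)])
for n,E,F in(('kn near',(413,210),(397,508)),('kn far',(411,145),(396,443)),('R near',(501,210),(476,508)),('R far',(509,157),(474,456)),('clampL',(152,183),(112,483)),('clampR',(655,183),(617,483)),('capL',(127,180),(93,480)),('capR',(692,183),(657,483))):
    X=f(E,F);print(n,X,'e',(X-KN)@E_,'n',(X-KN)@N_)
d=__import__('pickle').load(open('w1.pkl','rb'))
print('marker wrist',onz(d,257,191,.02))
cv2.imwrite('pics/x.png',0*G[0])
```

```text
kn near [ 0.5746 -0.2721  0.147 ] e 0.0011961360151915186 n -0.021449972856140514
kn far [ 0.5425 -0.2577  0.1337] e 0.00045152459772407767 n 0.013727846079397397
R near [ 0.591  -0.2288  0.1579] e 0.04738739865023476 n -0.017782653159946846
R far [ 0.5635 -0.216   0.1599] e 0.047139891906341436 n 0.012590962612924427
clampL [ 0.493  -0.3921  0.1692] e -0.1422296503680583 n 0.001058025178672887
clampR [ 0.6071 -0.1531  0.1679] e 0.12265478103171402 n 4.375475298431735e-05
capL [ 0.4868 -0.4059  0.1622] e -0.1572685689160041 n 0.0007274517233186391
capR [ 0.6173 -0.1337  0.1649] e 0.14459737097258488 n -0.0009248405968978986
marker wrist [0.4511 0.2444 0.02  ][ WARN:0@0.234] global loadsave.cpp:1063 imwrite_ Unsupported depth image for selected encoder is fallbacked to CV_8U.
```

Knife at about (0.555, −0.263), bar centred. Now to the marker.

```bash
python3 -m crank '{"grip":[0,0,0,0,0,0,0,0,0,0,0,0,0,0.5,0.5,0.5,0.5,0.5,0.5,0.5],"slide":[[0,0,3],[0,0,6],[-3,10,6],[-10.5,58.3,6],[-10.5,58.3,6],[-10.5,58.3,6],[-10.5,58.3,6],[-10.5,58.3,6],[-10.5,58.3,6],[-10.5,58.3,6],[-10.5,58.3,6],[-10.5,58.3,6],[-10.5,58.3,6],[-10.5,58.3,6],[-10.5,58.3,6],[-10.5,58.3,2],[-10.5,58.3,-3],[-10.5,58.3,-7],[-10.5,58.3,-7],[-10.5,58.3,-7]],"roll":[0,0,0,0,0,0,0,0,0,0,0,0,0,0,0,0,0,0,0,0]}' 30
python3 - <<'E'
from h import *;import pickle
d=snap('wrist','wM.png');pickle.dump(d,open('wM.pkl','wb'))
print(proj(d,[.451,.238,.02]))
q=proj(d,[.451,.238,.02]).astype(int)
h=cv2.cvtColor(d['frame'],cv2.COLOR_RGB2HSV);m=cv2.inRange(h,(4,140,70),(20,255,255));k,l,st,ce=cv2.connectedComponentsWithStats(m)
print([(st[j],ce[j]) for j in range(1,k) if st[j,4]>20])
cv2.imwrite('pics/cM.png',cv2.resize(d['frame'][q[1]-60:q[1]+60,q[0]-80:q[0]+80],(800,600),interpolation=cv2.INTER_CUBIC)[:,:,::-1]);print(q)
E
```

```text
clock: 32.1
position: [0.4183, 0.2521, 0.2015]
ee_rot: [0.69, 0.156, 0.69, -0.156]
contact_force: [0.4, 0.2, 0.0]
width: 0.0428
[255.17454605 190.09358874]
[(array([  259,    45,   148,   107, 12336], dtype=int32), array([335.37751297, 101.89080739])), (array([249, 176,  20,  27, 285], dtype=int32), array([259.02105263, 188.57192982])), (array([ 41, 206,  77,  24, 932], dtype=int32), array([ 85.33154506, 216.57725322])), (array([ 54, 230,  44,   7, 107], dtype=int32), array([ 77.26168224, 233.24299065]))]
[255 190]
```

View pics/cM.png

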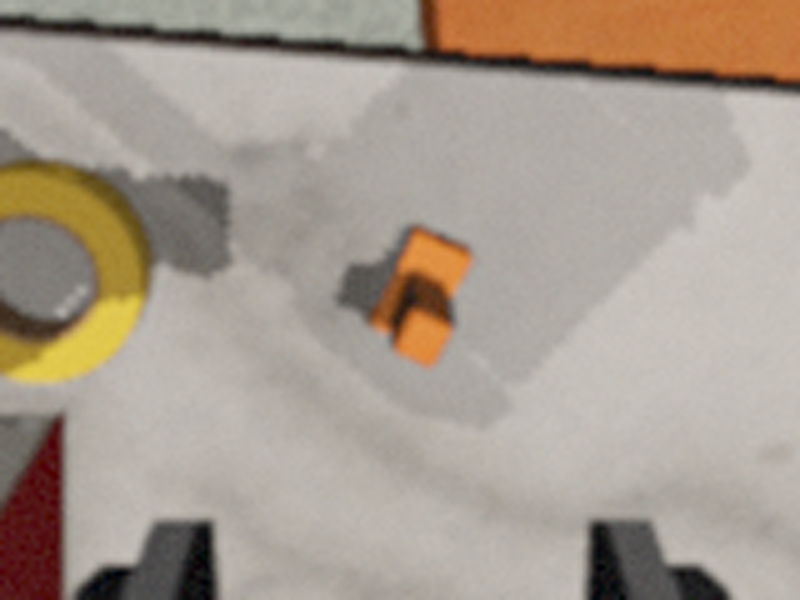

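The marker stands upright, its handle top centre at crop (421,338), with the roof short edge running (415,228)→(470,250), about 23° off the jaw axis.

Run:
```python
from h import *;import pickle
d=pickle.load(open('wM.pkl','rb'));np.set_printoptions(precision=4,suppress=True)
P=lambda x,y,z:onz(d,175+x/5-.4,130+y/5-.4,z)
h=P(421,338,.051);c=[P(415,228,.011),P(470,250,.011),P(372,322,.011)]
print('handle',h,'from side edge mid of roof',(c[1]+c[2])/2)
ang=lambda v:np.degrees(np.arctan2(v[1],v[0]))
print(ang(c[1]-c[0]),ang(c[0]-c[2]),np.linalg.norm(c[1]-c[0]),np.linalg.norm(c[0]-c[2]))
t=[P(*q,.051) for q in((405,310),(452,325),(432,366),(393,350))];print(ang(t[1]-t[0]),ang(t[0]-t[3]),[np.linalg.norm(t[i]-t[i-1]) for i in range(4)])
p=manip.get_state()['position'];print('delta cm',(h-p)*100)
```

```text
handle [0.4522 0.2424 0.051 ] from side edge mid of roof [0.4515 0.2432 0.011 ]
42.05939778985721 130.82688203503557 0.01651741370083837 0.029952861778490193
45.897927692390894 138.70670796557312 [np.float64(0.011089993559206854), np.float64(0.012463090896061556), np.float64(0.01207923521426132), np.float64(0.01079598312233024)]
delta cm [  3.2619  -1.0247 -15.1824]
```

```bash
python3 -m crank '{"grip":[0.5,0.5,0.5,0.5,0.5,0.5,0.5,0.5,0.5,0.5],"slide":[[3.3,-1,0],[3.3,-1,-4],[3.3,-1,-8],[3.3,-1,-12],[3.3,-1,-14],[3.3,-1,-16],[3.3,-1,-17.5],[3.3,-1,-18.5],[3.3,-1,-18.5],[3.3,-1,-18.5]],"roll":[-8,-16,-21,-21,-21,-21,-21,-21,-21,-21]}' 30
python3 - <<'E'
from h import *
d=snap('wrist','wN.png');a=snap('side')
p=manip.get_state()['position'];q=proj(a,p).astype(int);print(q)
o=np.zeros((400,800,3),np.uint8)
o[:,:400]=cv2.resize(d['frame'][140:300,176:336],(400,400));
o[:,400:]=cv2.resize(a['frame'][q[1]-40:q[1]+20,q[0]-30:q[0]+30],(400,400),interpolation=cv2.INTER_CUBIC)
cv2.imwrite('pics/cN.png',o[:,:,::-1])
E
```

```text
clock: 33.15
position: [0.4526, 0.2428, 0.0171]
ee_rot: [0.651, 0.279, 0.649, -0.278]
contact_force: [0.3, 0.3, -0.1]
width: 0.0429
[175 171]
```

View pics/cN.png

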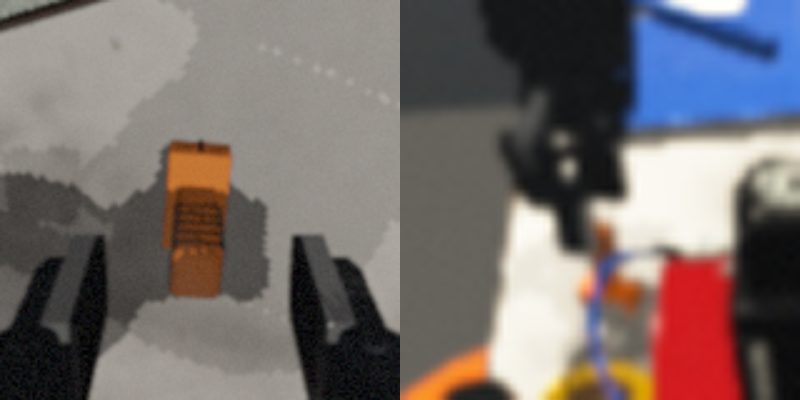

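The fingers straddle the handle symmetrically, with the tips beside its upper part. Close and lift.

```bash
python3 -m crank '{"grip":[0.1,0,0,0,0,0,0,0,0,0,0,0,0,0],"slide":[[0,0,0],[0,0,0],[0,0,0],[0,0,0],[0,0,0],[0,0,0],[0,0,0],[0,0,1],[0,0,4],[0,0,8],[0,0,13],[0,0,18],[0,0,18],[0,0,18]],"roll":[0,0,0,0,0,0,0,0,0,0,0,0,0,0]}' 30
python3 - <<'E'
from h import *
d=snap('wrist','wO.png');a=snap('side')
p=manip.get_state()['position'];q=proj(a,p).astype(int);print(q)
o=np.zeros((400,800,3),np.uint8)
o[:,:400]=cv2.resize(d['frame'][140:300,176:336],(400,400));
o[:,400:]=cv2.resize(a['frame'][q[1]-40:q[1]+20,q[0]-30:q[0]+30],(400,400),interpolation=cv2.INTER_CUBIC)
cv2.imwrite('pics/cO.png',o[:,:,::-1])
E
```

```text
clock: 34.65
position: [0.4514, 0.2424, 0.1971]
ee_rot: [0.651, 0.279, 0.649, -0.278]
contact_force: [-0.8, -0.8, -0.3]
width: 0.0101
[167 130]
```

View pics/cO.png

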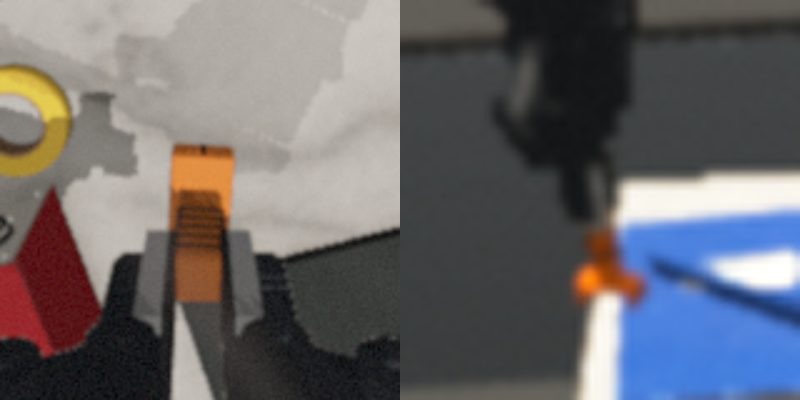

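Marker held squarely. Carry it over the knife and hover.

```bash
python3 -m crank '{"grip":[0,0,0,0,0,0,0,0,0,0,0,0,0,0,0,0,0,0,0,0],"slide":[[0,0,5],[0,0,10],[0,-3,15],[4,-20,15],[10.4,-50.5,15],[10.4,-50.5,15],[10.4,-50.5,15],[10.4,-50.5,15],[10.4,-50.5,15],[10.4,-50.5,15],[10.4,-50.5,15],[10.4,-50.5,15],[10.4,-50.5,15],[10.4,-50.5,15],[10.4,-50.5,15],[10.4,-50.5,11],[10.4,-50.5,7],[10.4,-50.5,2.8],[10.4,-50.5,2.8],[10.4,-50.5,2.8]],"roll":[0,0,7,14,21,21,21,21,21,21,21,21,21,21,21,21,21,21,21,21]}'
python3 - <<'E'
from h import *
print(manip.get_state()['position'])
d=snap('wrist','wP.png')
cv2.imwrite('pics/cP.png',cv2.resize(d['frame'][90:290,96:416],(800,500),interpolation=cv2.INTER_CUBIC)[:,:,::-1])
E
```

```text
clock: 36.75
position: [0.5548, -0.2613, 0.2239]
ee_rot: [0.689, 0.155, 0.69, -0.155]
contact_force: [-0.2, -0.9, 0.4]
width: 0.0103
[ 0.55478586 -0.26126211  0.22389848]
```

View pics/cP.png

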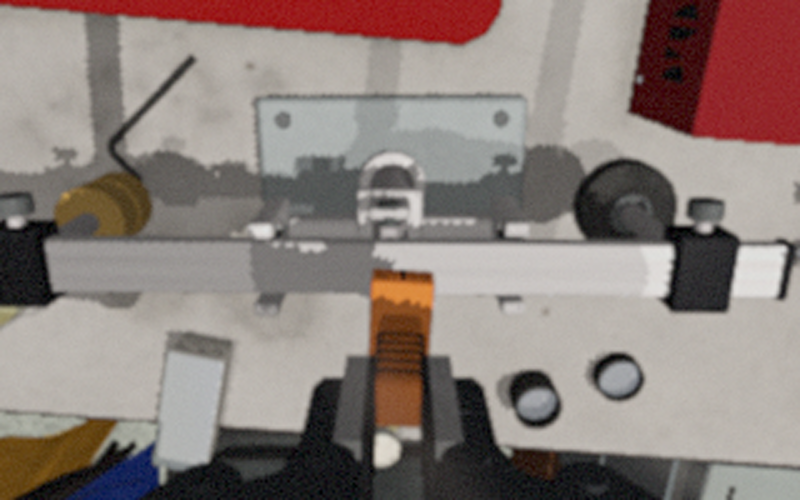

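Run:
```python
from h import *
d=snap('wrist');p=manip.get_state()['position'];z=p[2]-.0171
f=lambda x,y,z:onz(d,96+x/2.5-.3,90+y/2.5-.3,z)
g=lambda X:np.round([(X-KN)@E_*1e3,(X-KN)@N_*1e3],1)
print('tcp',g(p));print('roof edge',g(f(402,278,z+.011)),'foot edge',g(f(402,271,z)))
for x in(340,460):print('bar +n',g(f(x,241,.163)),'-n',g(f(x,296,.163)))
print('prongs',g(f(262,229,.164)),g(f(516,229,.164)),g(f(512,306,.155)),g(f(266,306,.155)))
# bar edges subpixel
G=cv2.cvtColor(d['frame'],cv2.COLOR_RGB2GRAY).astype(float)
print(G[180:215,280:300].mean(1).round(0))
```

```text
tcp [ 1.8 -1.2]
roof edge [ 3.9 14.5] foot edge [ 4.  12.5]
bar +n [-18.1   7.1] -n [-18.8 -14.4]
bar +n [25.3  7. ] -n [ 25.9 -14.5]
prongs [-45.9  12. ] [45.2 11.8] [ 47. -22.] [-48.2 -21.8]
[114. 108.  97.  91. 115. 165. 193. 198. 198. 197. 197. 197. 197. 197.
 196. 194. 193. 194. 195. 197. 198. 197. 197. 196. 192. 179. 161. 159.
 168. 176. 178. 180. 180. 179. 180.]
```

Marker centre n ≈ −1.1 mm and bar centre n ≈ −1.6 mm, so it's aligned across. Along the bar, the marker is 2–4 mm towards the sensor side. I shift 3 mm and lower.

```bash
python3 -m crank '{"grip":[0,0,0,0,0,0,0,0,0,0,0],"slide":[[-0.08,-0.29,0],[-0.08,-0.29,-1.5],[-0.08,-0.29,-3],[-0.08,-0.29,-3.6],[-0.08,-0.29,-4],[-0.08,-0.29,-4.3],[-0.08,-0.29,-4.5],[-0.08,-0.29,-4.7],[-0.08,-0.29,-4.8],[-0.08,-0.29,-4.8],[-0.08,-0.29,-4.8]],"roll":[0,0,0,0,0,0,0,0,0,0,0]}'
python3 -m crank '{"grip":[0,0,0],"slide":[[0,0,-0.1],[0,0,-0.2],[0,0,-0.2]],"roll":[0,0,0]}'
python3 - <<'E'
from h import *
d=snap('wrist','wQ.png')
cv2.imwrite('pics/cQ.png',cv2.resize(d['frame'][90:290,96:416],(800,500),interpolation=cv2.INTER_CUBIC)[:,:,::-1])
E
```

```text
clock: 37.95
position: [0.5542, -0.2657, 0.1758]
ee_rot: [0.69, 0.156, 0.69, -0.156]
contact_force: [-0.1, -0.0, -0.6]
width: 0.0104
clock: 38.25
position: [0.5541, -0.2656, 0.1735]
ee_rot: [0.69, 0.156, 0.69, -0.156]
contact_force: [0.8, -0.6, 0.3]
width: 0.0106
```

View pics/cQ.png

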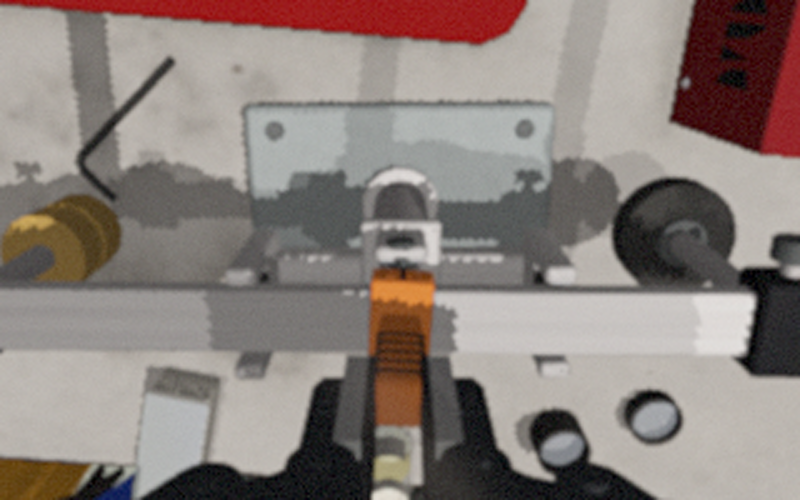

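Marker astride at column 402, with the knife post at 401. Release.

```bash
python3 -m crank '{"grip":[0,0,0.15,0.2,0.25,0.3,0.3,0.3],"slide":[[0,0,-0.05],[0,0,-0.05],[0,0,-0.05],[0,0,-0.05],[0,0,-0.05],[0,0,-0.05],[0,0,-0.05],[0,0,-0.05]],"roll":[0,0,0,0,0,0,0,0]}'
python3 -m crank '{"grip":[0.35,0.4,0.4,0.4,0.4,0.4,0.4,0.4,0.4,0.4,0.4,0.4,0.4,0.4,0.4,0.4,0.4],"slide":[[0,0,0.5],[0,0,1.5],[0,0,3],[0,0,5],[0,0,8],[0,0,11],[0,0,11],[0,0,11],[0,0,11],[0,0,11],[0,0,11],[0,0,11],[0,0,11],[0,0,11],[0,0,11],[0,0,11],[0,0,11]],"roll":[0,0,0,0,0,0,0,0,0,0,0,0,0,0,0,0,0]}'
python3 -c "
from h import *;look(20)"
```

```text
clock: 39.1
position: [0.5542, -0.2656, 0.1732]
ee_rot: [0.69, 0.156, 0.69, -0.156]
contact_force: [0.6, 0.5, -0.2]
width: 0.0257
clock: 40.8
position: [0.5542, -0.2656, 0.2833]
ee_rot: [0.69, 0.156, 0.69, -0.156]
contact_force: [0.2, 0.0, -0.1]
width: 0.0341
```

View pics/c20.png

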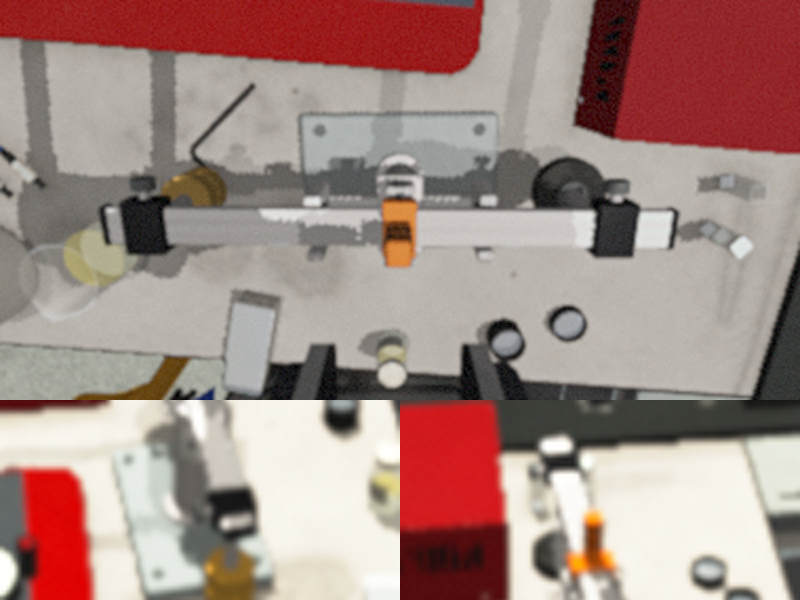

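The marker sits at x=400 over the knife post at 399, upright. One last stereo tilt check.

```bash
python3 -m crank '{"grip":[0.4,0.4,0.4,0.4,0.4,0.4],"slide":[[-3,-6.3,-1.2],[-3,-6.3,-1.2],[-3,-6.3,-1.2],[-3,-6.3,-1.2],[-3,-6.3,-1.2],[-3,-6.3,-1.2]],"roll":[0,0,0,0,0,0]}'
python3 -c "
from h import *;import pickle
pickle.dump(snap('wrist','wG.png'),open('wG.pkl','wb'))"
python3 -m crank '{"grip":[0.4,0.4,0.4,0.4,0.4,0.4,0.4,0.4],"slide":[[6,12.6,0],[6,12.6,0],[6,12.6,0],[6,12.6,0],[6,12.6,0],[6,12.6,0],[6,12.6,0],[6,12.6,0]],"roll":[0,0,0,0,0,0,0,0]}'
python3 - <<'E'
from h import *;import pickle
pickle.dump(snap('wrist','wH.png'),open('wH.pkl','wb'))
D,G=stereo('G','H')
for v in((178,186),(174,180)):
    print('G',cross(G[0],*v,165,240),cross(G[0],*v,400,485))
    print('H',cross(G[1],*v,40,110),cross(G[1],*v,270,350))
E
```

```text
clock: 41.5
position: [0.5247, -0.3277, 0.2716]
ee_rot: [0.69, 0.155, 0.69, -0.155]
contact_force: [0.9, -0.0, 0.4]
width: 0.0343
clock: 42.35
position: [0.5838, -0.2037, 0.2712]
ee_rot: [0.69, 0.156, 0.69, -0.156]
contact_force: [-0.2, -0.1, -0.0]
width: 0.0341
G [np.float64(171.3), np.float64(175.04), np.float64(183.12), np.float64(203.54)] [np.float64(415.55), np.float64(436.91), np.float64(453.72), np.float64(456.14)]
H [np.float64(45.22), np.float64(48.39), np.float64(54.37), np.float64(76.68)] [np.float64(287.66), np.float64(307.34), np.float64(325.61), np.float64(327.55)]
G [np.float64(171.02), np.float64(174.49), np.float64(182.54), np.float64(202.91)] [np.float64(416.46), np.float64(438.07), np.float64(454.85), np.float64(457.18)]
H [np.float64(44.15), np.float64(47.11), np.float64(53.19), np.float64(75.59)] [np.float64(287.66), np.float64(307.69), np.float64(325.87), np.float64(328.02)]
```

Disparities are 127.2 left and 128.7 right, so the tilt is unchanged at about −0.01 rad. Hand in.

```bash
python3 -c "
from rig import manip
print(manip.sign_off(), manip.get_state()['clock'])"
```

```text
the job is handed in; nothing more can be done
the job is handed in; nothing more can be done
```

The boom is balanced level on the knife edge with the orange marker upright astride it, and I handed the job in shortly after 42 s on the clock.

**How it went:** I pushed the boom from the sensor end. The first balance reading was wrong, probably because the gripper was still by the boom end. I then corrected with small pushes from both ends until it settled level, set the marker over the knife and let go.

**Last checks:**
- **Level:** wrist stereo gave about −0.013 rad before the marker went on and about −0.01 rad after (limit 0.08).
- **Marker position:** it is within about 1 mm of the knife post in the overhead image. The knife position itself is known to about 2 mm (limit 5 mm). The marker looked upright in the side and wrist views.
- **Contact:** the gripper is open and well clear of everything, with force readings at noise level.
- **Bystanders:** I only judged these by eye. The beaker and vial looked unmoved in the last picture. The tape and lens tube were not measured again.

**Disagreements:**
- In mid-search, the side-view and single-picture tilt estimates differed by up to about 0.08 rad, so I relied on stereo.
- The finger tips looked about 25 mm higher in the pictures than the reported tool position. I set the placing height relative to the grasp height, so this did not affect it.
- I went over the picture budget: 18 viewed against 10.

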